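Re-fuse a salvaged switch and charge its spring

ROBOT

A 6-joint arm with a two-finger parallel gripper is mounted at the origin on the work surface. World frame = base frame: x ahead of the robot, y to its left, z up, the work surface at z = 0. Lengths are in m, angles in degrees, forces in N, time in s.
With the tool pointing down it reaches from about 0.4 to 0.825 m from the base axis. Payload 7 kg.
Tool frame: the origin (TCP) lies between the finger pads; the fingertips stand 22 mm ahead of it and the grasp point (between the pads) lies 3 mm ahead of it; z points along the fingers, y is the line along which they close (so a half turn about z gives the same grasp; the last joint's range is limited). The gripper opens to 88 mm and grips with 3 to 60 N. Pads are 19 mm wide; open, the fingers measure 130 mm over their backs; the gripper's body (78 mm by 193 mm) begins 47 mm behind the grasp point.
Start: joints at [82.225, 20.546, 0.682, 0, -70.136, -16.507], TCP at [0.278, 0.615, 0.249] pointing down, gripper open.
Joint ranges: [-176.03, 176.03], [-82.01, 121.73], [-58.28, 71.71], [-173.87, 95.51], [-174.79, -0.11], [-173.66, 173.66]. Speed limits (degrees/s): [136.94, 136.94, 172.46, 180, 180, 180].

INTERFACE

Orientations are given as [roll, pitch, yaw] about the fixed x, y, z axes, in that order (R = Rz(yaw) Ry(pitch) Rx(roll)).
In Python, from plant import r, vision gives the robot as it stands.
- The arm moves only by the shell command python3 -m pendant 'ROWS' [FORCE]. ROWS is JSON, a list that holds one entry, the list of rows, each a list of 7 numbers: the shift along the tool's x, y, z scaled (see below), then the turn, a rotation vector about the tool's x, y, z scaled (see below), then the opening, from -1 (shut) to 1 (fully open). In form: [[[x, y, z, wx, wy, wz, fingers], ...]]. A call has exactly 8 rows; each row shifts and turns the commanded pose from where the row before left it, along the tool's axes as they then stand; what a row does not reach is not made up. The controller multiplies each number of a shift by 20 mm and each number of a turn by 4 degrees. A row lasts 1/10 s, in which the tool goes at most 50 mm and 8.59 degrees, less where a joint would pass 70% of its speed; a pose out of reach is approached as far as the arm can. A call with a number of a shift or a turn outside -1 to 1 is refused whole. A call with a gripper value outside its range is refused whole. The fingers move at their own pace and stop on an object; FORCE is the grip in N (left out, the last holds). Time passes only in rows, so rows that do not move let the fingers close, or fill a call up. It gives the time, the measured TCP pose, the force, the opening and the grip force at its end, in the units of the state.
- r.get_state(): the state, without advancing time (a new reading comes with each control period).
- vision.capture(name): name is "side" or "top" or "wrist"; returns a dict with "frame" (480x640x3 uint8, blue, green, red), "depth" (480x640 float32, m along the optical axis (not along the pixel's ray), 0 where there is no reading), "camera_matrix" (3x3 intrinsics, pixels), "extrinsics" (4x4, takes a point from world to camera coordinates); the wrist camera has in their place "hand_eye" (4x4, takes a point from camera to tool coordinates, whose origin is the TCP and whose axes are the flange's). Camera axes: x right, y up, looking along -z (the intrinsics and any distortion apply to the point x, -y, -z); pixel columns grow to the right and rows downward; lengths in m; the calibration is good to about 2 mm. A picture is of the moment at which its call begins: read the wrist's pose just before it.
- r.close_job(): hands the job in; it is judged then, once.
The state is a dict: "time_s": time; "joints": joint angles; "qd": joint speeds; "joint_torque": joint torques, N m; "tcp_pos": TCP position; "eef_rot": TCP orientation; "contact_force": force on the tool from outside, world axes, zero at the start; "moment": the same for the moment, N m; "gripper_width": finger opening in m; "gripper_force": force on a finger pad.
Only numpy, scipy, OpenCV 4.12 (cv2) and the standard library are available. Lean on these libraries where they do the work, as an engineer would, in place of code of your own. Each camera call takes 0.05 s, during which the arm holds its last target. There are 200 camera calls.

TASK

Lift the old relay that stands in the way of the charging lever off its plate and leave it in the open bin, and load every fuse-link from the wooden stock block into the fuse base, one to a well and right down, flicking the caps open as needed; then press all three caps fully shut. Only after that, swing the sprung charging lever to its stop and let it spring fully home, and do this a second time. Leave the other salvage on the bench where it is.

Things in the scene. Friction and masses are not known exactly. Their poses are not given: they have to be found in the camera images.
- base: Fuse base: fixed black block 75 (x) x 220 (y) x 70 mm high on a thin white plate, with three deep round wells in a row along its y axis, each under a grey flip cap. Origin: centre of its underside; z up. The caps hinge on its +x side.
- well0 (a point): Centre of the mouth of well 0 of the fuse base, on its top face (70 mm up), at base y = -76 mm. The well is round, 14.5 mm wide with a small chamfer and 62 mm deep, so a fuse-link fully in stands 8 mm proud. Axes as the base.
- well1 (a point): Centre of the mouth of well 1 of the fuse base, on its top face (70 mm up), at base y = 0 mm. The well is round, 14.5 mm wide with a small chamfer and 62 mm deep, so a fuse-link fully in stands 8 mm proud. Axes as the base.
- well2 (a point): Centre of the mouth of well 2 of the fuse base, on its top face (70 mm up), at base y = 76 mm. The well is round, 14.5 mm wide with a small chamfer and 62 mm deep, so a fuse-link fully in stands 8 mm proud. Axes as the base.
- cap0 (a joint): Angle (rad) of the flip cap over well 0: 0 shut, 1.75 wide open. Hinge axis along base y, 22 mm to +x of the well's centre at the height of the base's top; the free edge rises and goes over to base +x. Light friction (0.02 N m): it stays where it is left. Starts shut or up to 0.5 ajar. Past about 1.4 a fuse-link can go in. Pressing down on the free end shuts it.
- cap1 (a joint): Angle (rad) of the flip cap over well 1: 0 shut, 1.75 wide open. Hinge axis along base y, 22 mm to +x of the well's centre at the height of the base's top; the free edge rises and goes over to base +x. Light friction (0.02 N m): it stays where it is left. Starts shut or up to 0.5 ajar. Past about 1.4 a fuse-link can go in. Pressing down on the free end shuts it.
- cap2 (a joint): Angle (rad) of the flip cap over well 2: 0 shut, 1.75 wide open. Hinge axis along base y, 22 mm to +x of the well's centre at the height of the base's top; the free edge rises and goes over to base +x. Light friction (0.02 N m): it stays where it is left. Starts shut or up to 0.5 ajar. Past about 1.4 a fuse-link can go in. Pressing down on the free end shuts it.
- cap0_tab (a point): Middle of the top edge of cap 0's tab. The cap is a hood 46 (x) x 30 (y) x 18 mm high, from 2 mm behind the hinge to 44 mm in front; on it, 14 mm to base -x of the hinge, stands a plate 6 (x) x 42 (y) x 28 mm: the tab (top 46 mm above the base when shut), wider than the hood. Pinched by its y ends it can be swung about the hinge, turning between the pads.
- cap1_tab (a point): Middle of the top edge of cap 1's tab. The cap is a hood 46 (x) x 30 (y) x 18 mm high, from 2 mm behind the hinge to 44 mm in front; on it, 14 mm to base -x of the hinge, stands a plate 6 (x) x 42 (y) x 28 mm: the tab (top 46 mm above the base when shut), wider than the hood. Pinched by its y ends it can be swung about the hinge, turning between the pads.
- cap2_tab (a point): Middle of the top edge of cap 2's tab. The cap is a hood 46 (x) x 30 (y) x 18 mm high, from 2 mm behind the hinge to 44 mm in front; on it, 14 mm to base -x of the hinge, stands a plate 6 (x) x 42 (y) x 28 mm: the tab (top 46 mm above the base when shut), wider than the hood. Pinched by its y ends it can be swung about the hinge, turning between the pads.
- lever_pivot (a point): The vertical axis of the charging lever, 43 mm above the bench, over the middle of the charging mechanism: a fixed grey housing 80 x 80 x 40 mm high on a thin white plate. Its x and y axes are square to the housing; z up.
- lever (a joint): Angle (rad) of the charging lever about the upright axis: 0 at home, 1.2 at its stop, counter-clockwise seen from above. At home the lever points 195 degrees from lever_pivot's +x (counter-clockwise), at the stop about 264 degrees. A spring brings it home by itself when let go; about 1.3 N at the grip at home, 6 N at the stop.
- lever_grip (a point): Centre of the top of the lever's upright round grip: a black cylinder 16 mm in diameter, 36 mm tall, 90 mm from the pivot, its top 87 mm above the bench. The lever's flat bar (18 mm wide, 8 mm thick) lies below it, 43 to 51 mm above the bench.
- stock: Fixed wooden stock block 130 (x) x 70 (y) x 42 mm high with three holes 42 mm apart along its x axis, each 30 mm deep, in which the fuse-links stand. Origin: centre of its underside.
- fuse0: Fuse-link: white ceramic rod with steel ends, 12 mm in diameter and 70 mm long, 25 g. Origin: centre of its lower end; z along the rod. Starts upright in the stock block, 40 mm proud. None if absent; two or three are present.
- fuse1: Fuse-link: white ceramic rod with steel ends, 12 mm in diameter and 70 mm long, 25 g. Origin: centre of its lower end; z along the rod. Starts upright in the stock block, 40 mm proud. None if absent; two or three are present.
- fuse2: Fuse-link: white ceramic rod with steel ends, 12 mm in diameter and 70 mm long, 25 g. Origin: centre of its lower end; z along the rod. Starts upright in the stock block, 40 mm proud. None if absent; two or three are present.
- bin: Open grey bin 130 (x) x 115 (y) x 50 mm high, walls and floor 4 to 5 mm thick, fixed. Origin: centre of its underside; z up.
- relay: Old black relay, 60 (x) x 44 (y) mm and 58 mm high (the top 14 mm is 40 x 44 mm), about 0.2 kg, standing loose in the lever's swing. Origin: centre of its underside.
- transformer: Bystander: small loose transformer, 66 x 70 x 50 mm. Leave alone. Origin under its centre.
- screwdriver: Bystander: loose screwdriver lying on the bench. Leave alone.
- terminals: Bystander: loose white terminal strip 30 x 120 x 35 mm. Leave alone. Origin under its centre.
- jar: Bystander: amber jar 60 mm wide, 70 mm high. Leave alone. Origin under its centre.
- coil: Bystander: loose copper coil on a spool, 60 mm wide, 42 mm high. Leave alone. Origin under its centre.
Mind the look-alikes: they are no part of the job. What is shaped like the relay but turquoise is not meant. What is shaped like the bin but yellow is not meant.

How it is judged (in metres and radians):
On the way, in this order (a step that is already met when the one before it is completed fails the run):
1. the relay is in the bin, every fuse-link is right down in a well and all three caps are shut (x of relay in the frame of bin between -0.055 and 0.055 m and y of relay in the frame of bin between -0.05 and 0.05 m and z of relay in the frame of bin below 0.05 m and ((horizontal distance between fuse0 and well0 below 0.006 m and z of fuse0 in the frame of well0 below -0.057 m) or (horizontal distance between fuse0 and well1 below 0.006 m and z of fuse0 in the frame of well1 below -0.057 m) or (horizontal distance between fuse0 and well2 below 0.006 m and z of fuse0 in the frame of well2 below -0.057 m)) and ((horizontal distance between fuse1 and well0 below 0.006 m and z of fuse1 in the frame of well0 below -0.057 m) or (horizontal distance between fuse1 and well1 below 0.006 m and z of fuse1 in the frame of well1 below -0.057 m) or (horizontal distance between fuse1 and well2 below 0.006 m and z of fuse1 in the frame of well2 below -0.057 m)) and ((horizontal distance between fuse2 and well0 below 0.006 m and z of fuse2 in the frame of well0 below -0.057 m) or (horizontal distance between fuse2 and well1 below 0.006 m and z of fuse2 in the frame of well1 below -0.057 m) or (horizontal distance between fuse2 and well2 below 0.006 m and z of fuse2 in the frame of well2 below -0.057 m)) and value of joint each of cap0, cap1, cap2 below 0.08 rad), for 0.2 s.
2. the lever is at its stop (value of joint lever above 1.12 rad), for 0.1 s.
3. the lever has sprung home (value of joint lever below 0.08 rad), for 0.2 s.
4. the lever is at its stop a second time (value of joint lever above 1.12 rad), for 0.1 s.
5. the lever has sprung home again (value of joint lever below 0.08 rad), for 0.2 s.
At the end, for the whole second after the job is handed in: All at rest: relay in the bin (origin inside the walls, below 50 mm), each fuse-link in a well (lower end within 6 mm of its axis, 57 mm or more below the mouth), caps shut (under 0.08 rad), lever home (under 0.08 rad) after two strokes past 1.12 rad (all of step 1 and value of joint lever below 0.08 rad and linear speed of each of relay, fuse0, fuse1, fuse2 below 0.03 m/s); the robot touches nothing.
It fails at once if the lever is worked (beyond 0.7 rad) while a cap is open (beyond 0.2 rad) (value of joint lever above 0.7 rad and value of joint any of cap0, cap1, cap2 above 0.2 rad).
It fails at once if another thing on the bench is moved more than 40 mm (distance of any of transformer, screwdriver, terminals, jar, coil from where it was at the start of the episode above 0.04 m).
Of fuse0, fuse1, fuse2 only 2 to 3 are there at a start; the rules pass over those that are not, and their reading is None.
At some moment in a run one of relay may be knocked a few centimetres aside while the robot is not near it.
It also fails if it takes over 210 s, if anything falls off the work surface, if the arm or the gripper's body presses on something with over 40 N, if the wrist force passes 120 N, or if a joint passes its speed limit or range.

## Working session

There is one attempt and no reset: what is moved stays moved. The work goes in short steps, Python scripts to look and compute and a shell command to move; the robot and the scene stay as the last step left them, time stands still between calls to the robot, and variables do not carry over. Pictures are saved under pics/ and viewed, at most 18 in all, crops included, and the job is handed in when it is done.

```bash
mkdir -p pics; ls; python3 - <<'E'
from plant import r, vision
import cv2,numpy as np
print(r.get_state())
for n in("top","side"):
    c=vision.capture(n); cv2.imwrite(f"pics/{n}0.png",c["frame"]); np.savez(f"{n}0.npz",**{k:np.array(v) for k,v in c.items()})
    print(n,c["camera_matrix"],c["extrinsics"],[k for k in c])
E
```

```text
pics
{'time_s': 0.0, 'joints': array([ 8.22255188e+01,  2.05912931e+01,  6.34421219e-01, -2.03027980e-02,
       -7.01373885e+01, -1.65075696e+01]), 'qd': array([ 0.18672772, -0.02192965, -0.10562651,  0.04608171, -0.10735516,
        0.03669429]), 'joint_torque': array([-1.28293336e-04, -5.82719064e+01,  2.93063235e+01,  6.99720696e+00,
        7.16366252e-03, -1.52031243e-04]), 'tcp_pos': array([0.27740594, 0.61485994, 0.24762862]), 'eef_rot': array([ 1.79904201e+02, -8.48662379e-03, -2.42889576e+01]), 'contact_force': array([ 0.32073643, -0.24174695,  0.04091028]), 'moment': array([-0.03085195,  0.00963884, -0.02327223]), 'gripper_force': 0.0, 'gripper_width': 0.08785401404527006}
top [[478.73692776   0.         308.22846255]
 [  0.         478.73692776 237.57871128]
 [  0.           0.           1.        ]] [[ 0.02706385 -0.99952504 -0.01473939  0.00277415]
 [ 0.99592765  0.0256921   0.08641776 -0.47369869]
 [-0.08599803 -0.01701817  0.99614995 -1.22802929]
 [ 0.          0.          0.          1.        ]] ['frame', 'depth', 'camera_matrix', 'extrinsics']
side [[580.94970264   0.         313.4804523 ]
 [  0.         580.94970264 234.99988941]
 [  0.           0.           1.        ]] [[ 0.70814693 -0.70604756  0.00497713 -0.33750354]
 [ 0.51040294  0.51676586  0.68734408 -0.31226639]
 [-0.48786962 -0.48420026  0.7263149  -1.36843725]
 [ 0.          0.          0.          1.        ]] ['frame', 'depth', 'camera_matrix', 'extrinsics']
```

View pics/top0.png

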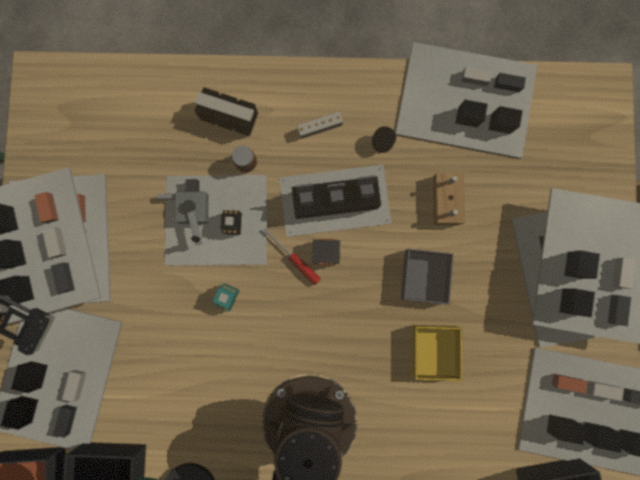

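View pics/side0.png

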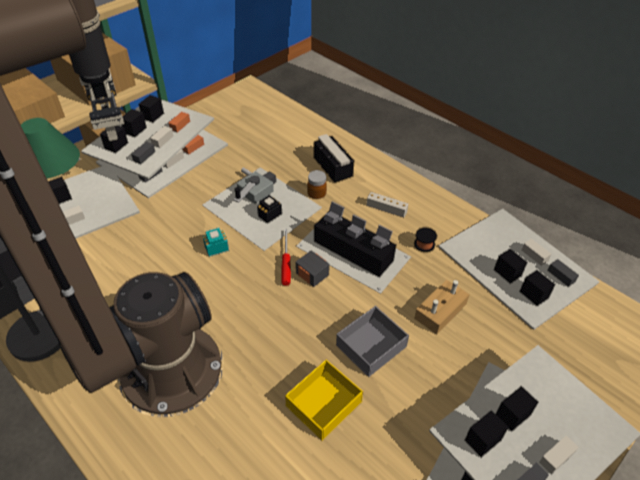

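```bash
cat > h.py <<'E'
from plant import r, vision
import cv2, numpy as np
from scipy.spatial.transform import Rotation as R
def tool():
    s=r.get_state(); T=np.eye(4); T[:3,:3]=R.from_euler('xyz',s['eef_rot'],degrees=True).as_matrix(); T[:3,3]=s['tcp_pos']; return T
def cap(n,save=None):
    T=tool() if n=="wrist" else None
    c=vision.capture(n); K=np.array(c["camera_matrix"])
    M=T@np.array(c["hand_eye"]) if n=="wrist" else np.linalg.inv(np.array(c["extrinsics"]))
    if save: cv2.imwrite("pics/"+save,c["frame"])
    return c["frame"],c["depth"],K,M
def cloud(d,K,M):
    v,u=np.mgrid[:480,:640]
    P=np.stack([(u-K[0,2])/K[0,0]*d,-(v-K[1,2])/K[1,1]*d,-d,np.ones_like(d)],-1)@M.T
    P=P[...,:3]; P[d==0]=np.nan; return P
def ray(u,v,z,K,M):
    D=M[:3,:3]@np.array([(u-K[0,2])/K[0,0],-(v-K[1,2])/K[1,1],-1]); o=M[:3,3]; return o+D*(z-o[2])/D[2]
def proj(p,K,M):
    q=np.linalg.inv(M)@np.append(p,1); return np.array([K[0,0]*q[0]/-q[2]+K[0,2],K[1,1]*q[1]/q[2]+K[1,2]])
def rect(pts):
    (c,s,a)=cv2.minAreaRect(pts[:,:2].astype(np.float32)*1000); return np.round(c,1),np.round(s,1),round(a,1)
E
python3 - <<'E'
from h import *
f=np.load("top0.npz"); d=f["depth"];K=f["camera_matrix"];M=np.linalg.inv(f["extrinsics"])
P=cloud(d,K,M); img=f["frame"]
z=P[...,2]; m=((z>0.02)&(z<0.2)&(P[...,0]>0.2)).astype(np.uint8)
n,l,st,ce=cv2.connectedComponentsWithStats(m)
for i in range(1,n):
    if st[i,4]<25 or st[i,0]<130 or st[i,0]>520: continue
    q=P[l==i]; print(st[i],rect(q),"zmax",np.round(np.percentile(q[:,2],[50,95,100]),3),"bgr",img[l==i].mean(0).astype(int))
f=np.load("side0.npz"); cv2.imwrite("pics/sidecrop.png",cv2.resize(f["frame"][140:360,200:500],None,fx=2.6,fy=2.6))
cv2.imwrite("pics/topcrop.png",cv2.resize(img[140:320,140:480],None,fx=2.3,fy=2.3))
E
```

```text
[462  66  30  19 385] (array([ 916.8, -420.5]), array([70.9, 35. ]), 80.1) zmax [0.036 0.041 0.043] bgr [103 115 120]
[496  72  30  19 389] (array([ 902.3, -508.9]), array([72. , 35.7]), 80.4) zmax [0.036 0.04  0.042] bgr [50 54 56]
[ 195   87   63   48 1810] (array([800.7, 239.5]), array([151.8,  72.8]), 72.3) zmax [0.07  0.079 0.083] bgr [63 75 81]
[456  99  32  28 630] (array([ 808.9, -402. ]), array([62.4, 48.1]), 80.4) zmax [0.065 0.07  0.073] bgr [34 39 41]
[490 106  33  27 656] (array([ 794. , -489.9]), array([62.6, 49.2]), 80.7) zmax [0.065 0.07  0.075] bgr [34 39 43]
[297 112  47  25 568] (array([775.3,  -7.9]), array([ 32.1, 120.4]), 20.3) zmax [0.034 0.038 0.043] bgr [101 117 126]
[373 126  24  23 421] (array([ 739.8, -176.5]), array([57.6, 59.6]), 47.2) zmax [0.041 0.045 0.047] bgr [33 42 48]
[232 145  25  27 476] (array([673.6, 187.6]), array([55.6, 54.8]), 72.6) zmax [0.068 0.072 0.075] bgr [81 90 97]
[ 435  173   30   51 1471] (array([ 584.9, -348.2]), array([130.7,  72.3]), 1.0) zmax [0.041 0.053 0.084] bgr [ 67  96 119]
[ 292  175   90   43 2803] (array([577.7, -52.9
[... 181 characters left out ...]
[77 84 85]
[221 210  20  24 454] (array([508.2, 216.7]), array([45. , 60.4]), 89.8) zmax [0.054 0.061 0.063] bgr [53 62 68]
[313 238  27  27 685] (array([438.4, -31.3]), array([66.6, 66.3]), 1.4) zmax [0.048 0.053 0.055] bgr [52 60 67]
[402 249  52  56 583] (array([ 381.8, -291.9]), array([117.5, 130.1]), 85.1) zmax [0.045 0.051 0.054] bgr [59 67 74]
[289 253  31  32 259] (array([393.5,  23.6]), array([97.2, 22. ]), 46.6) zmax [0.023 0.027 0.032] bgr [ 37  46 121]
[213 284  26  28 459] (array([314. , 223.5]), array([45. , 60.3]), 68.2) zmax [0.055 0.06  0.065] bgr [86 99 76]
[413 326  49  25 296] (array([ 228.4, -316.2]), array([ 56.4, 115.2]), 0.1) zmax [0.045 0.052 0.054] bgr [ 43  94 111]
```

View pics/sidecrop.png

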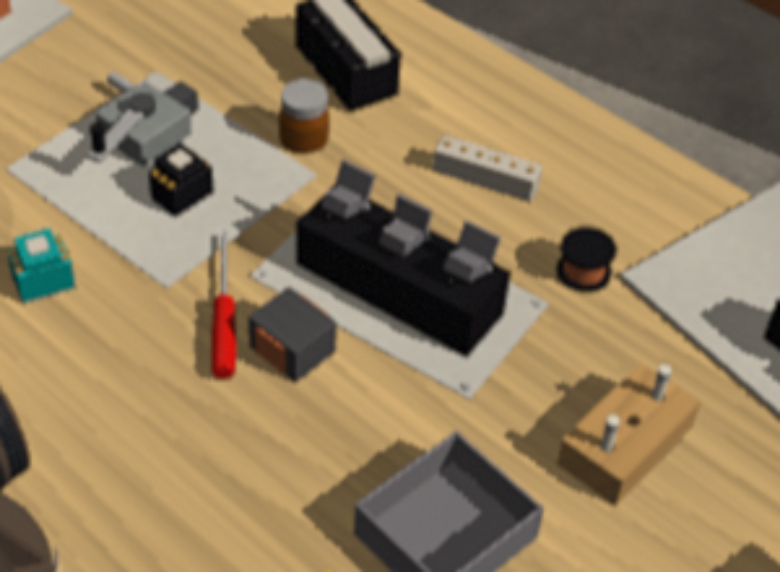

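View pics/topcrop.png

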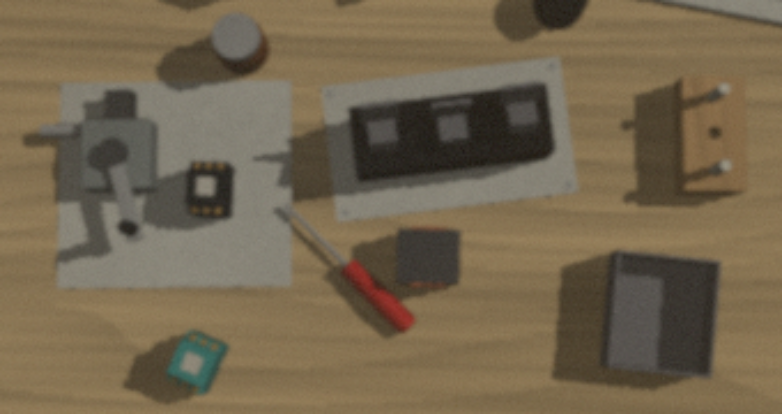

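```bash
python3 -m pendant '[[[0.2,1,0,0,0,-1,1],[0.2,1,0,0,0,-1,1],[0.2,1,0,0,0,-1,1],[0.2,1,0,0,0,-1,1],[0.2,1,0,0,0,-1,1],[0.2,1,0,0,0,-1,1],[0.5,1,0,0,0,-0.07,1],[1,1,0,0,0,0,1]]]'
python3 -m pendant '[[[1,1,0,0,0,0,1],[1,1,0,0,0,0,1],[1,1,0,0,0,0,1],[1,1,0,0,0,0,1],[1,1,0,0,0,0,1],[1,1,0,0,0,0,1],[1,1,0,0,0,0,1],[1,1,0,0,0,0,1]]]'
python3 - <<'E'
from h import *
print(tool().round(3)); f,d,K,M=cap("wrist","w1.png"); print(M.round(3),K)
E
```

```text
time_s: 0.9
tcp_pos: [0.3011, 0.4528, 0.2486]
eef_rot: [-180.0, 0.0, -0.0]
contact_force: [0.7, 0.5, -0.0]
gripper_width: 0.0881
gripper_force: 0.0
time_s: 1.7
tcp_pos: [0.4622, 0.2923, 0.2484]
eef_rot: [180.0, 0.0, -0.1]
contact_force: [0.0, 0.7, 0.6]
gripper_width: 0.0879
gripper_force: 0.0
[[ 1.    -0.002 -0.     0.462]
 [-0.002 -1.    -0.     0.292]
 [-0.     0.    -1.     0.248]
 [ 0.     0.     0.     1.   ]]
[[-0.002  0.963  0.269  0.534]
 [-1.    -0.002 -0.001  0.292]
 [-0.    -0.269  0.963  0.384]
 [ 0.     0.     0.     1.   ]] [[394.88191566   0.         317.19686722]
 [  0.         394.88191566 236.00773247]
 [  0.           0.           1.        ]]
```

View pics/w1.png

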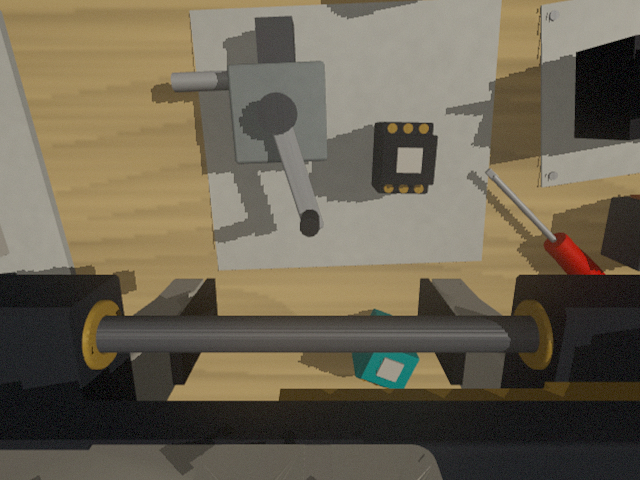

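```bash
python3 - <<'E'
from h import *
f,d,K,M=cap("wrist"); P=cloud(d,K,M); z=P[...,2]
v,u=np.mgrid[:480,:640]
def reg(a,b,c,e,lo,hi): 
    m=(u>=a)&(u<b)&(v>=c)&(v<e)&(z>lo)&(z<hi); q=P[m]; print(len(q),rect(q),np.median(q[:,2]).round(4)); return q
reg(340,470,100,215,.04,.07); reg(340,470,100,215,.052,.07)
q=reg(280,340,190,250,.075,.1); print(q.mean(0))
reg(215,345,40,180,.03,.045)
q=reg(230,320,80,150,.05,.1);print(q.mean(0), np.percentile(q[:,2],[5,50,95]))
print(ray(310,218,.087,K,M),ray(275,113,.06,K,M))
print(np.nanmedian(z[30:60,450:480]),np.nanmedian(z[250:270,60:120]),"plate/bench")
E
```

```text
3909 (array([506.2, 217.6]), array([44.3, 59.6]), 88.9) 0.0574
2698 (array([506.2, 217.6]), array([44.3, 40.1]), 88.7) 0.058
358 (array([457.2, 298.5]), array([15. , 15.6]), 89.9) 0.0863
[0.45827976 0.29839798 0.08547125]
8316 (array([549.4, 325.2]), array([107.8,  80.2]), 2.1) 0.0395
1580 (array([537.6, 324.6]), array([42.5, 31.5]), 2.1) 0.0545
[0.53983397 0.3236376  0.05406841] [0.05053437 0.05452766 0.05585803]
[0.466856   0.29563723 0.087     ] [0.54508983 0.32287189 0.06      ]
0.0016526328335459417 8.898287023548224e-05 plate/bench
```

```bash
python3 -m pendant '[[[0.55,0.94,0,0,0,0.25,1],[0.55,0.94,0,0,0,0,1],[0.55,0.94,0,0,0,0,1],[0.55,0.94,0,0,0,0,1],[0,0,1,0,0,0,1],[0,0,1,0,0,0,1],[0,0,1,0,0,0,1],[0,0,0,0,0,0,1]]]'
```

```text
time_s: 2.6
tcp_pos: [0.5027, 0.2168, 0.1859]
eef_rot: [179.8, 0.2, -1.1]
contact_force: [0.1, 0.5, 0.2]
gripper_width: 0.0876
gripper_force: 0.0
```

```bash
python3 -m pendant '[[[0.15,0,1,0,0,0,1],[0,0,1,0,0,0,1],[0,0,1,0,0,0,1],[0,0,1,0,0,0,1],[0,0,1,0,0,0,1],[0,0,1,0,0,0,1],[0,0,0.65,0,0,0,1],[0,0,0,0,0,0,1]]]' 25
python3 -m pendant '[[[0,0,0,0,0,0,-1],[0,0,0,0,0,0,-1],[0,0,0,0,0,0,-1],[0,0,0,0,0,0,-1],[0,0,0,0,0,0,-1],[0,0,0,0,0,0,-1],[0,0,0,0,0,0,-1],[0,0,0,0,0,0,-1]]]' 25
```

```text
time_s: 3.4
tcp_pos: [0.5067, 0.2176, 0.0545]
eef_rot: [179.9, 0.1, -1.0]
contact_force: [-0.3, -0.1, 0.6]
gripper_width: 0.0876
gripper_force: 0.0
time_s: 4.2
tcp_pos: [0.5072, 0.218, 0.0558]
eef_rot: [-180.0, -0.0, -1.0]
contact_force: [-0.7, -0.6, 2.6]
gripper_width: 0.0439
gripper_force: 25.0
```

```bash
python3 -m pendant '[[[0,0,-1,0,0,0,-1],[0,0,-1,0,0,0,-1],[0,0,-1,0,0,0,-1],[0,0,-1,0,0,0,-1],[0,0,-1,0,0,0,-1],[-0.23,1,-1,0,0,0,-1],[-0.23,1,0,0,0,0,-1],[-0.23,1,0,0,0,0,-1]]]'
python3 -m pendant '[[[-0.23,1,0,0,0,0,-1],[-0.23,1,0,0,0,0,-1],[-0.23,1,0,0,0,0,-1],[-0.23,1,0,0,0,0,-1],[-0.23,1,0,0,0,0,-1],[-0.23,1,0,0,0,0,-1],[-0.23,1,0,0,0,0,-1],[-0.23,1,0,0,0,0,-1]]]'
python3 -m pendant '[[[-0.23,1,0,0,0,0,-1],[-0.23,1,0,0,0,0,-1],[-0.23,1,0,0,0,0,-1],[-0.23,1,0,0,0,0,-1],[-0.23,1,0,0,0,0,-1],[-0.23,1,0,0,0,0,-1],[-0.23,1,0,0,0,0,-1],[-0.23,1,0,0,0,0,-1]]]'
```

```text
time_s: 5.0
tcp_pos: [0.4915, 0.157, 0.1749]
eef_rot: [-180.0, 0.0, -1.0]
contact_force: [-1.3, -0.2, -2.8]
gripper_width: 0.0437
gripper_force: 25.0
time_s: 5.8
tcp_pos: [0.452, -0.0028, 0.1753]
eef_rot: [180.0, 0.0, -1.0]
contact_force: [0.2, -0.5, -1.6]
gripper_width: 0.0438
gripper_force: 25.0
time_s: 6.6
tcp_pos: [0.4121, -0.1619, 0.1753]
eef_rot: [180.0, 0.0, -1.0]
contact_force: [0.7, 0.1, -3.2]
gripper_width: 0.0439
gripper_force: 25.0
```

```bash
python3 -m pendant '[[[-0.2,1,0,0,0,0.98,-1],[-0.1,1,0,0,0,0,-1],[-0.1,1,0,0,0,0,-1],[-0.1,1,0,0,0,0,-1],[-0.1,1,0,0,0,0,-1],[-0.1,1,0,0,0,0,-1],[-0.1,0.5,0,0,0,0,-1],[0,0,0,0,0,0,-1]]]'
python3 - <<'E'
from h import *
f,d,K,M=cap("wrist","w2.png"); P=cloud(d,K,M)
z=P[...,2]; m=(z>.04)&(z<.06)&(P[...,0]<.46)&(P[...,1]<-.2); print(m.sum(),rect(P[m]),P[m].min(0),P[m].max(0))
E
```

```text
time_s: 7.4
tcp_pos: [0.3863, -0.29, 0.1752]
eef_rot: [-180.0, 0.0, -5.0]
contact_force: [0.7, 1.0, -1.1]
gripper_width: 0.0438
gripper_force: 25.0
3368 (array([ 350.3, -289.1]), array([115.5, 189.4]), 85.6) [ 0.25291763 -0.35322643  0.04001914] [ 0.44896533 -0.23229671  0.0519045 ]
```

View pics/w2.png

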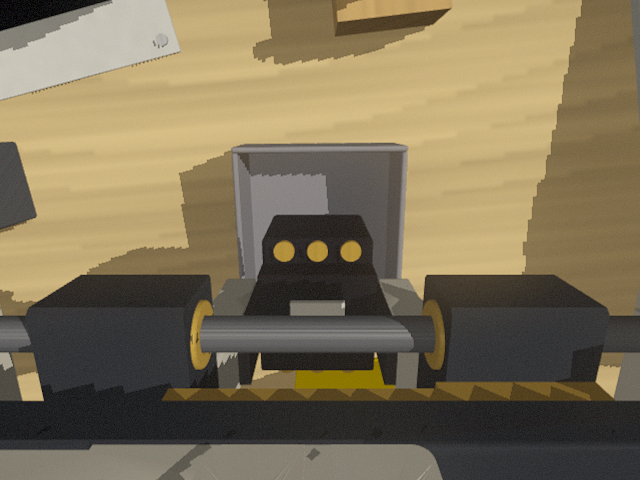

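```bash
python3 -m pendant '[[[-0.1,0.05,1,0,0,0,-1],[0,0,1,0,0,0,-1],[0,0,1,0,0,0,-1],[0,0,1,0,0,0,-1],[0,0,1,0,0,0,-1],[0,0,0.45,0,0,0,-1],[0,0,0,0,0,0,-1],[0,0,0,0,0,0,0.27]]]'
python3 -m pendant '[[[0,0,0,0,0,0,0.27],[0,0,0,0,0,0,0.27],[0,0,-0.5,0,0,0,0.27],[0,0,-1,0,0,0,0.27],[0,0,-1,0,0,0,0.27],[0,0,-1,0,0,0,0.27],[0,0,-1,0,0,0,0.27],[0,0,-1,0,0,0,0.27]]]'
```

```text
time_s: 8.25
tcp_pos: [0.386, -0.2898, 0.0673]
eef_rot: [180.0, -0.0, -4.9]
contact_force: [-0.1, 0.5, 0.3]
gripper_width: 0.0475
gripper_force: 0.0
time_s: 9.05
tcp_pos: [0.3853, -0.2898, 0.1787]
eef_rot: [180.0, -0.1, -4.9]
contact_force: [0.8, -0.1, -0.1]
gripper_width: 0.0555
gripper_force: 0.0
```

```bash
python3 -m pendant '[[[0.4,-1,-0.5,0,0,-1,-1],[0.4,-1,-0.5,0,0,-1,-1],[0.5,-1,-0.5,0,0,-1,-1],[0.5,-1,-0.5,0,0,-0.35,-1],[0.5,-1,-0.5,0,0,0,-1],[0.5,-1,-0.5,0,0,0,-1],[0.6,-1,-0.5,0,0,0,-1],[0.6,-1,0,0,0,0,-1]]]'
python3 -m pendant '[[[0.6,-1,0,0,0,0,-1],[0.6,-1,0,0,0,0,-1],[0.6,-1,0,0,0,0,-1],[0.6,-0.5,0,0,0,0,-1],[0.6,0,0,0,0,0,-1],[0,0,0,0,0,0,-1],[0,0,0,0,0,0,-1],[0,0,0,0,0,0,-1]]]'
python3 - <<'E'
from h import *
f,d,K,M=cap("wrist","w3.png"); np.savez("w3.npz",f=f,d=d,K=K,M=M); print(r.get_state()["tcp_pos"])
E
```

```text
time_s: 9.85
tcp_pos: [0.4523, -0.1226, 0.2493]
eef_rot: [180.0, -0.2, 8.5]
contact_force: [0.0, 0.3, 0.4]
gripper_width: 0.0016
gripper_force: 0.0
time_s: 10.65
tcp_pos: [0.5001, -0.046, 0.2465]
eef_rot: [180.0, 0.0, 8.4]
contact_force: [0.0, -0.1, 0.6]
gripper_width: 0.0005
gripper_force: 0.0
[ 0.50011762 -0.04597416  0.24654981]
```

View pics/w3.png

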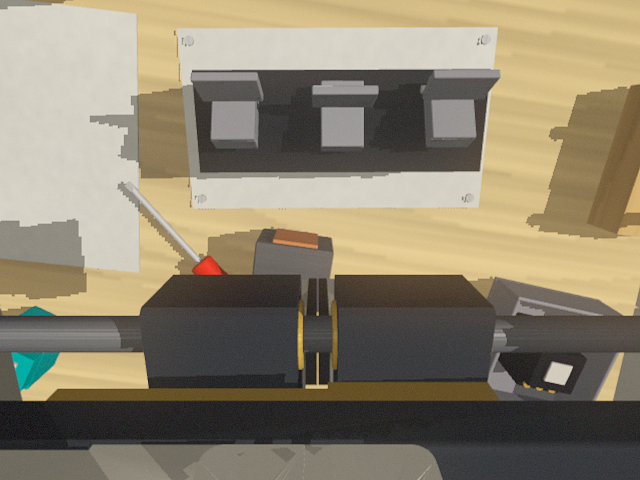

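```bash
python3 - <<'E'
from h import *
w=np.load("w3.npz"); f,d,K,M=[w[k] for k in "fdKM"]; P=cloud(d,K,M); z=P[...,2]
v,u=np.mgrid[:480,:640]; a=(v<215)&(u>170)&(u<510)
m=a&(z>.064)&(z<.076); q=P[m]; print(len(q),rect(q),np.median(q[:,2]))
k,s,an=rect(q); 
# white plate via colour
yaw=np.radians(8.5)
c=k/1000; Rz=np.array([[np.cos(yaw),np.sin(yaw)],[-np.sin(yaw),np.cos(yaw)]])
B=(P[...,:2]-c)@Rz.T*1000
for i,y0 in enumerate((-76,0,76)):
    mm=a&(z>.078)&(abs(B[...,1]-y0)<30)
    q=np.c_[B[mm],z[mm]*1000-70]; 
    hi=q[q[:,2]>np.percentile(q[:,2],97)]; print(i,len(q),"ymid",np.percentile(q[:,1],[1,99]).round(1),"top",hi.mean(0).round(1))
    # profile x vs z
    for lo in range(-25,45,5):
        t=q[(q[:,0]>=lo)&(q[:,0]<lo+5)]
        if len(t)>5: print("   x",lo,"z",np.percentile(t[:,2],[5,50,95]).round(1))
E
```

```text
17851 (array([575.7, -52.6]), array([ 75.2, 221.3]), 8.6) 0.06971138458585968
0 4365 ymid [-95.3 -54.8] top [ 27.3 -74.1  49.1]
   x -20 z [19.  21.5 24.1]
   x -15 z [23.8 29.4 34.4]
   x -10 z [22.6 33.8 35.3]
   x -5 z [19.1 31.5 33.1]
   x 0 z [17.8 29.  30.7]
   x 5 z [16.2 26.8 28.5]
   x 10 z [15.  24.3 25.9]
   x 15 z [25.3 30.3 35.1]
   x 20 z [35.6 40.7 45.7]
   x 25 z [45.6 47.9 49.2]
   x 30 z [45.6 47.  47.9]
1 3502 ymid [-19.4  20. ] top [18.1 -1.6 49.4]
   x -25 z [11.2 12.2 12.8]
   x -20 z [15.5 25.4 28.8]
   x -15 z [25.7 27.2 28.5]
   x -10 z [24.5 26.  27.5]
   x -5 z [23.3 24.7 26.1]
   x 0 z [22.2 23.5 24.9]
   x 5 z [20.9 22.3 23.6]
   x 10 z [23.4 33.5 42.6]
   x 15 z [44.2 48.1 49.5]
   x 20 z [46.2 47.6 48.9]
   x 25 z [16.3 17.5 18.7]
2 4081 ymid [55.3 95.7] top [25.7 75.6 49.3]
   x -20 z [18.7 22.3 25.6]
   x -15 z [25.5 31.  34.8]
   x -10 z [27.6 32.7 34.2]
   x -5 z [21.3 30.5 32.2]
   x 0 z [20.7 28.3 29.8]
   x 5 z [18.7 26.1 27.7]
   x 10 z [22.  24.6 26.5]
   x 15 z [27.4 32.6 37.5]
   x 20 z [38.3 43.5 48.7]
   x 25 z [46.3 48.  49.4]
```

```bash
python3 -m pendant '[[[0.92,0.22,0.5,0,0,-0.03,-1],[0.92,0.22,0.5,0,0,0,-1],[0.92,0.22,0.5,0,0,0,-1],[0.92,0.22,0.5,0,0,0,-1],[0,0,1,0,0,0,-1],[0,0,1,0,0,0,-1],[0,0,1,0,0,0,-1],[0,0,0.6,0,0,0,-1]]]'
```

```text
time_s: 11.5
tcp_pos: [0.5749, -0.0523, 0.1331]
eef_rot: [-180.0, 0.1, 8.6]
contact_force: [0.0, -0.8, -0.0]
gripper_width: 0.0003
gripper_force: 0.0
```

Position as planned; sweep the cap open along the arc.

```bash
python3 -m pendant '[[[0.5,0,0,0,0,0,-1],[0.5,0,-0.05,0,0,0,-1],[0.5,0,0.05,0,0,0,-1],[0.45,0,0.25,0,0,0,-1],[0.4,0,0.35,0,0,0,-1],[0.25,0,0.4,0,0,0,-1],[0.15,0,0.4,0,0,0,-1],[0,0,0,0,0,0,-1]]]'
python3 - <<'E'
from h import *
print(r.get_state()["tcp_pos"]); f,d,K,M=cap("wrist","w4.png")
E
python3 -m pendant '[[[0,0,-1,0,0,0,-1],[0,0,-1,0,0,0,-1],[0,0,-1,0,0,0,-1],[0,0,-1,0,0,0,-1],[0,0,0,0,0,0,-1],[0,0,0,0,0,0,-1],[0,0,0,0,0,0,-1],[0,0,0,0,0,0,-1]]]'
python3 - <<'E'
from h import *
f,d,K,M=cap("top"); P=cloud(d,K,M); yaw=np.radians(8.6)
Rz=np.array([[np.cos(yaw),np.sin(yaw)],[-np.sin(yaw),np.cos(yaw)]])
f,d,K,M=cap("side","s4.png"); cv2.imwrite("pics/s4c.png",cv2.resize(f[180:300,280:420],None,fx=5,fy=5))
E
```

```text
time_s: 12.3
tcp_pos: [0.6326, -0.0432, 0.1065]
eef_rot: [180.0, -0.2, 8.7]
contact_force: [3.8, -0.2, 2.5]
gripper_width: 0.0007
gripper_force: 2.4
[ 0.63261281 -0.04317432  0.10653158]
time_s: 13.15
tcp_pos: [0.6295, -0.0436, 0.1854]
eef_rot: [-180.0, 0.1, 8.6]
contact_force: [0.4, 0.3, -0.2]
gripper_width: 0.0003
gripper_force: 0.0
```

View pics/s4c.png

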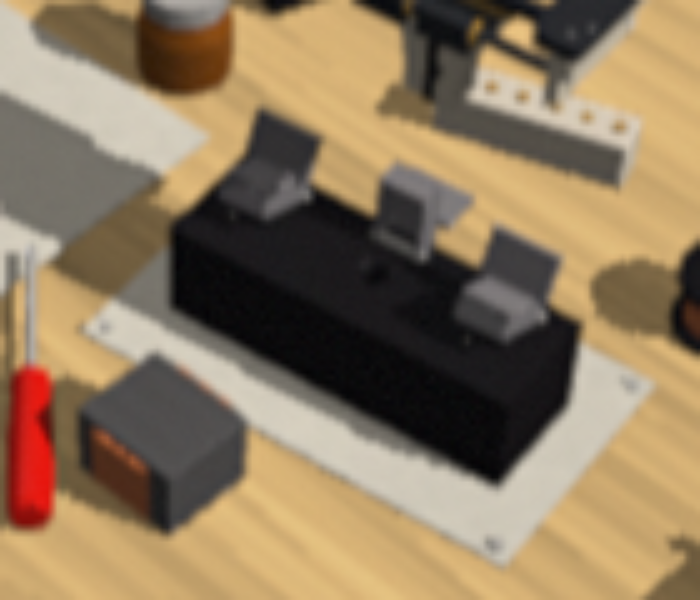

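```bash
python3 -m pendant '[[[-0.67,0.96,0,0,0,0,-1],[-0.67,0.96,0,0,0,0,-1],[-0.67,0.96,0,0,0,0,-1],[-0.67,0.96,0,0,0,0,-1],[0,0,1,0,0,0,-1],[0,0,1,0,0,0,-1],[0,0,0.65,0,0,0,-1],[0,0,0,0,0,0,-1]]]'
python3 -m pendant '[[[0.5,0,0,0,0,0,-1],[0.5,0,-0.05,0,0,0,-1],[0.5,0,0.05,0,0,0,-1],[0.45,0,0.25,0,0,0,-1],[0.4,0,0.35,0,0,0,-1],[0.25,0,0.4,0,0,0,-1],[0.15,0,0.4,0,0,0,-1],[0,0,0,0,0,0,-1]]]'
python3 -m pendant '[[[0,0,-1,0,0,0,-1],[0,0,-1,0,0,0,-1],[0,0,-1,0,0,0,-1],[0,0,-1,0,0,0,-1],[-1,0,-1,0,0,0,-1],[-1,0,-1,0,0,0,-1],[-1,0,-1,0,0,0,1],[-1,0,0,0,0,0,1]]]'
python3 -m pendant '[[[-1,0,0,0,0,0,1],[-0.5,0,0,0,0,0,1],[0,1,0,0,0,0,1],[0,1,0,0,0,0,1],[0,1,0,0,0,0,1],[0,1,0,0,0,0,1],[0,1,0,0,0,0,1],[0,0,0,0,0,0,1]]]'
python3 - <<'E'
from h import *
print(tool()[:3,3]);f,d,K,M=cap("wrist","w5.png"); np.savez("w5.npz",f=f,d=d,K=K,M=M)
E
```

```text
time_s: 14.05
tcp_pos: [0.5875, -0.1275, 0.1314]
eef_rot: [-180.0, 0.2, 8.6]
contact_force: [-0.2, -0.3, -0.2]
gripper_width: 0.0009
gripper_force: 0.0
time_s: 14.85
tcp_pos: [0.6455, -0.119, 0.1055]
eef_rot: [180.0, -0.2, 8.6]
contact_force: [4.5, 0.1, 2.2]
gripper_width: 0.0002
gripper_force: 2.5
time_s: 15.65
tcp_pos: [0.5642, -0.1315, 0.2477]
eef_rot: [180.0, -0.2, 8.6]
contact_force: [-0.3, 0.3, 0.2]
gripper_width: 0.0115
gripper_force: 0.0
time_s: 16.45
tcp_pos: [0.5494, -0.2363, 0.2444]
eef_rot: [-180.0, 0.1, 8.5]
contact_force: [-0.3, 0.5, -0.1]
gripper_width: 0.0751
gripper_force: 0.0
[ 0.5494389  -0.23632594  0.24439551]
```

View pics/w5.png

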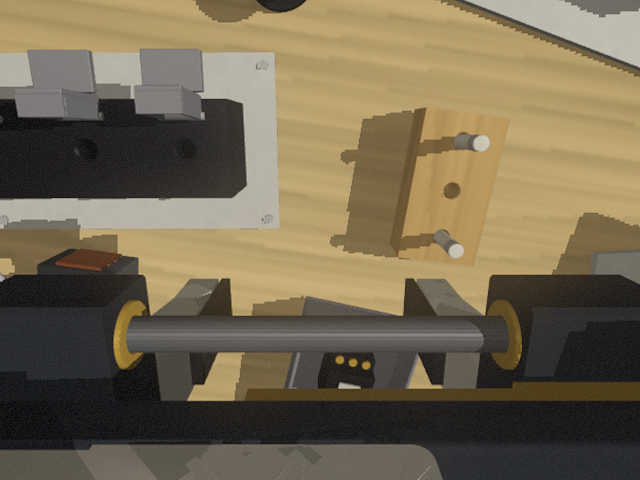

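```bash
python3 - <<'E'
from h import *
w=np.load("w5.npz"); f,d,K,M=[w[k] for k in "fdKM"]; P=cloud(d,K,M); z=P[...,2]; v,u=np.mgrid[:480,:640]
for (a,b,c,e) in ((440,500,125,165),(425,475,225,265)):
    m=(u>a)&(u<b)&(v>c)&(v<e)&(z>.078)&(z<.087); q=P[m]; print("fuse",len(q),rect(q),q.mean(0).round(4))
    t=(f.min(2)>150)&(u>a)&(u<b)&(v>c)&(v<e); n,l,s,ce=cv2.connectedComponentsWithStats(t.astype(np.uint8)); i=1+s[1:,4].argmax(); print(s[i],ce[i],ray(*ce[i],.082,K,M).round(4))
m=(u>380)&(u<520)&(v<275)&(z>.036)&(z<.047); print("stock",rect(P[m]),np.median(P[m][:,2]))
c=cv2.convertScaleAbs(f[120:180,60:220],alpha=4); cv2.imwrite("pics/w5c.png",cv2.resize(c,None,fx=5,fy=5,interpolation=cv2.INTER_NEAREST))
g=f.sum(2)
for (a,b) in ((86,148),(187,149)):
    sub=g[b-16:b+17,a-18:a+19]; th=(sub.min()+np.median(sub))/2; t=((sub<th)).astype(np.uint8)
    n,l,s,ce=cv2.connectedComponentsWithStats(t); i=1+s[1:,4].argmax(); p=ce[i]+[a-18,b-16]; print("well",sub.min(),np.median(sub),s[i],p,ray(*p,.07,K,M).round(4))
    m=(abs(u-a)<18)&(abs(v-b)<16)&(z<.060); q=P[m]; 
    if len(q): print("  depth hole px",len(q),u[m].mean(),v[m].mean(),u[m].min(),u[m].max(),v[m].min(),v[m].max())
c=np.array([.5757,-.0526]);y=np.radians(8.6)
for Y in(0,-.076): p=c+[-np.sin(y)*Y,np.cos(y)*Y]; print(p,proj([*p,.07],K,M))
E
```

```text
fuse 255 (array([ 625.2, -346.8]), array([12.3, 12.1]), 80.2) [ 0.6253 -0.3464  0.0814]
[474 135  16  17 205] [481.31219512 142.81463415] [ 0.6257 -0.3467  0.082 ]
fuse 210 (array([ 541.2, -348.6]), array([12.2, 12. ]), 30.7) [ 0.5417 -0.3481  0.0814]
[449 244  15  14 161] [456.01242236 250.71428571] [ 0.5418 -0.3484  0.082 ]
stock (array([ 582.9, -348. ]), array([130.6,  70.9]), 1.2) 0.04166024715563943
well 0 90.0 [18  8  9  9 20] [ 89.3  144.15] [ 0.5807 -0.055   0.07  ]
  depth hole px 166 90.50602409638554 149.79518072289156 84 98 141 158
well 37 116.0 [20 10  3  6  6] [190.  145.5] [ 0.591  -0.1314  0.07  ]
  depth hole px 220 187.4227272727273 149.61363636363637 174 196 137 163
[ 0.5757 -0.0526] [ 86.14866091 150.20985906]
[ 0.58706469 -0.12774548] [184.9722134 150.0106921]
```

View pics/w5c.png

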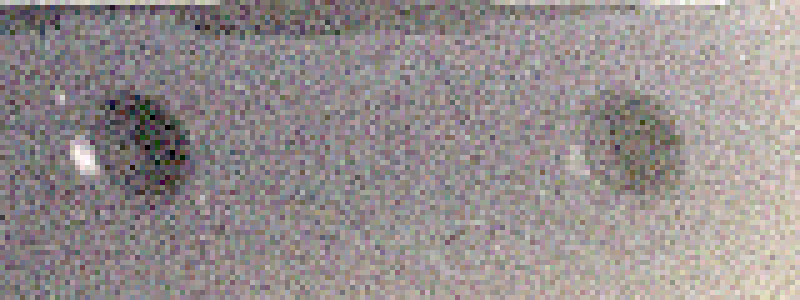

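```bash
python3 -m pendant '[[[-0.2,0.91,0.5,0,0,0,1],[-0.2,0.91,0.5,0,0,0,1],[-0.2,0.91,0.5,0,0,0,1],[-0.2,0.91,0.5,0,0,0,1],[-0.2,0.91,0.5,0,0,0,1],[-0.2,0.91,0.5,0,0,0,1],[0,0,0.5,0,0,0,1],[0,0,0,0,0,0,1]]]'
python3 - <<'E'
from h import *
T=tool(); print(T[:3,3]); f,d,K,M=cap("wrist"); P=cloud(d,K,M); z=P[...,2]
m=(z>.077)&(z<.088); n,l,s,ce=cv2.connectedComponentsWithStats(m.astype(np.uint8))
for i in range(1,n):
    if s[i,4]>60: q=P[l==i]; print(s[i],q.mean(0),rect(q))
E
```

```text
time_s: 17.3
tcp_pos: [0.541, -0.3453, 0.1734]
eef_rot: [-179.9, 0.2, 8.6]
contact_force: [0.3, 0.6, -1.0]
gripper_width: 0.0877
gripper_force: 0.0
[ 0.54097257 -0.34533445  0.17342518]
[333  92  23  24 426] [ 0.62528071 -0.34693751  0.08147733] (array([ 625.2, -347.2]), array([12. , 12.1]), 9.1)
[314 237  20  22 341] [ 0.54196293 -0.34869494  0.08135696] (array([ 541.4, -348.8]), array([12.4, 11.6]), 7.1)
```

```bash
python3 -m pendant '[[[0,0.17,1,0,0,0,1],[0,0,1,0,0,0,1],[0,0,1,0,0,0,1],[0,0,1,0,0,0,1],[0,0,0.57,0,0,0,1],[0,0,0,0,0,0,-1],[0,0,0,0,0,0,-1],[0,0,0,0,0,0,-1]]]' 15
python3 -m pendant '[[[0,0,0,0,0,0,-1],[0,0,0,0,0,0,-1],[0,0,0,0,0,0,-1],[0,0,0,0,0,0,-1],[0,0,0,0,0,0,-1],[0,0,0,0,0,0,-1],[0,0,0,0,0,0,-1],[0,0,0,0,0,0,-1]]]'
```

```text
time_s: 18.15
tcp_pos: [0.5433, -0.3496, 0.0855]
eef_rot: [179.9, -0.1, 8.6]
contact_force: [0.4, 1.1, 0.1]
gripper_width: 0.069
gripper_force: 0.0
time_s: 18.95
tcp_pos: [0.5424, -0.3495, 0.0841]
eef_rot: [-180.0, 0.0, 8.6]
contact_force: [0.0, 0.1, 0.3]
gripper_width: 0.0115
gripper_force: 15.0
```

```bash
python3 -m pendant '[[[0,0,-1,0,0,0,-1],[0,0,-1,0,0,0,-1],[0,0,-1,0,0,0,-1],[0,-1,-1,0,0,0,-1],[0,-1,-0.55,0,0,0,-1],[0,-1,0,0,0,0,-1],[0,-1,0,0,0,0,-1],[0,-1,0,0,0,0,-1]]]'
python3 -m pendant '[[[0.23,-1,0,0,0,0,-1],[0.23,-1,0,0,0,0,-1],[0.23,-1,0,0,0,0,-1],[0.23,-1,0,0,0,0,-1],[0.23,-1,0,0,0,0,-1],[0.23,-1,0,0,0,0,-1],[0.23,-1,0,0,0,0,-1],[0.23,-1,0,0,0,0,-1]]]'
python3 -m pendant '[[[0,-1,0,0,0,0,-1],[0,-0.4,0,0,0,0,-1],[0,0,0,0,0,0,-1],[0,0,0,0,0,0,-1],[0,0,0,0,0,0,-1],[0,0,0,0,0,0,-1],[0,0,0,0,0,0,-1],[0,0,0,0,0,0,-1]]]'
python3 - <<'E'
from h import *
print(tool()[:3,3]);f,d,K,M=cap("wrist","w6.png"); np.savez("w6.npz",f=f,d=d,K=K,M=M)
f=cv2.convertScaleAbs(f,alpha=2.5); cv2.imwrite("pics/w6b.png",f)
E
```

```text
time_s: 19.75
tcp_pos: [0.5272, -0.2499, 0.1753]
eef_rot: [-180.0, -0.0, 8.6]
contact_force: [0.3, 0.3, -0.3]
gripper_width: 0.0117
gripper_force: 15.0
time_s: 20.55
tcp_pos: [0.5399, -0.0861, 0.1752]
eef_rot: [-180.0, -0.0, 8.6]
contact_force: [0.7, -0.1, -1.0]
gripper_width: 0.0112
gripper_force: 15.0
time_s: 21.35
tcp_pos: [0.5357, -0.0595, 0.1751]
eef_rot: [-180.0, 0.0, 8.6]
contact_force: [-0.4, -0.4, -0.4]
gripper_width: 0.0112
gripper_force: 15.0
[ 0.53571854 -0.05954356  0.17508881]
```

View pics/w6b.png

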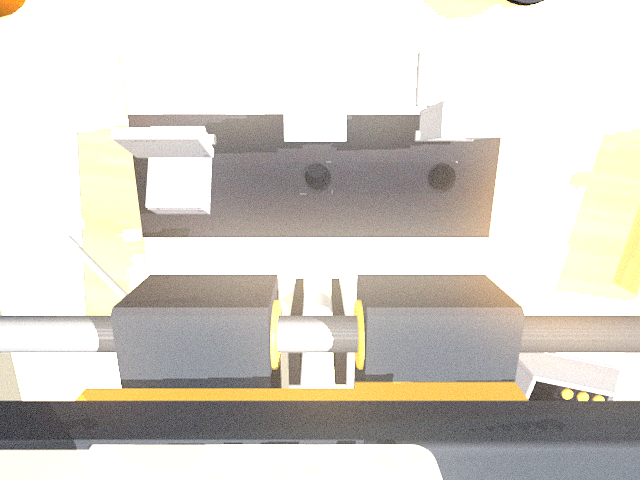

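```bash
python3 - <<'E'
from h import *
w=np.load("w6.npz"); f,d,K,M=[w[k] for k in "fdKM"]; P=cloud(d,K,M); z=P[...,2]; v,u=np.mgrid[:480,:640]
g=cv2.GaussianBlur(f.sum(2).astype(np.float32),(5,5),0)
for a,b in((318,176),(442,177)):
    m=(abs(u-a)<25)&(abs(v-b)<25); bg=np.median(g[m]); t=(m&(g<bg*.72)).astype(np.uint8); n,l,s,ce=cv2.connectedComponentsWithStats(t); i=1+s[1:,4].argmax()
    c,_=cv2.minEnclosingCircle(np.argwhere(l==i)[:,::-1].astype(np.float32)); print(bg,s[i],ce[i],c,"world",ray(*ce[i],.07,K,M).round(4))
    t=m&(z<.062); print("depth",t.sum(),u[t].min(),u[t].max(),v[t].min(),v[t].max())
m=(v<245)&(u>120)&(u<505)&(z>.064)&(z<.076); print(rect(P[m]))
for p in((.5757,-.0526),(.5871,-.1277)): print(proj([*p,.07],K,M))
p=np.array([318,176]); print(ray(*p,.07,K,M))
E
```

```text
156.75 [306 174  10  10  60] [309.83333333 179.16666667] (310.5, 177.5) world [ 0.5747 -0.049   0.07  ]
depth 395 305 327 167 188
166.72266 [429 167  11  19 111] [433.72972973 175.04504505] (435.0, 176.0) world [ 0.5884 -0.123   0.07  ]
depth 352 428 448 167 188
(array([576.8, -52.3]), array([ 77.3, 220.9]), 8.6)
[315.97510289 178.49287398]
[440.83992996 178.34165526]
[ 0.5773773  -0.05359268  0.07      ]
```

```bash
python3 -m pendant '[[[0.7,0.03,0,0,0,0,-1],[0.7,0,0,0,0,0,-1],[0.7,0,0,0,0,0,-1],[0,0,0.7,0,0,0,-1],[0,0,0.5,0,0,0,-1],[0,0,0.3,0,0,0,-1],[0,0,0.3,0,0,0,-1],[0,0,0,0,0,0,-1]]]'
python3 -c "
from h import *
f,d,K,M=cap('side'); cv2.imwrite('pics/s7c.png',cv2.resize(f[170:300,280:420],None,fx=4,fy=4))"
```

```text
time_s: 22.2
tcp_pos: [0.5769, -0.0536, 0.1383]
eef_rot: [180.0, 0.1, 8.6]
contact_force: [0.0, 0.3, 0.1]
gripper_width: 0.0111
gripper_force: 15.0
```

```bash
python3 -m pendant '[[[0,0,0.3,0,0,0,-1],[0,0,0.3,0,0,0,-1],[0,0,0.3,0,0,0,-1],[0,0,0.3,0,0,0,-1],[0,0,0.3,0,0,0,-1],[0,0,0.3,0,0,0,-1],[0,0,0.35,0,0,0,-1],[0,0,0,0,0,0,-1]]]'
```

```text
time_s: 23.05
tcp_pos: [0.5767, -0.0536, 0.0949]
eef_rot: [180.0, 0.1, 8.6]
contact_force: [0.4, -0.4, -0.8]
gripper_width: 0.0116
gripper_force: 15.0
```

```bash
python3 -m pendant '[[[0,0,0,0,0,0,-0.3],[0,0,0,0,0,0,-0.3],[0,0,0,0,0,0,-0.3],[0,0,-0.5,0,0,0,-0.3],[0,0,-0.5,0,0,0,-0.3],[0,0,-0.5,0,0,0,-0.3],[0,0,0,0,0,0,-1],[0,0,0,0,0,0,-1]]]'
python3 -m pendant '[[[0,0,0,0,0,0,-1],[0,0,0,0,0,0,-1],[0,0,0.4,0,0,0,-1],[0,0,0.4,0,0,0,-1],[0,0,0.3,0,0,0,-1],[0,0,0.15,0,0,0,-1],[0,0,0,0,0,0,-1],[0,0,0,0,0,0,-1]]]'
```

```text
time_s: 23.85
tcp_pos: [0.5775, -0.0534, 0.1268]
eef_rot: [-180.0, -0.1, 8.6]
contact_force: [0.0, 0.5, -0.2]
gripper_width: 0.0199
gripper_force: 0.0
time_s: 24.65
tcp_pos: [0.5773, -0.0535, 0.1009]
eef_rot: [180.0, 0.0, 8.6]
contact_force: [0.4, 0.3, 0.2]
gripper_width: 0.0003
gripper_force: 0.0
```

```bash
python3 -m pendant '[[[0,0,-1,0,0,0,-1],[0,0,-1,0,0,0,-1],[0,0,-1,0,0,0,-1],[0,0.9,-0.75,0,0,0,-1],[0.02,1,0,0,0,0,-1],[0.02,1,0,0,0,0,-1],[0.02,1,0,0,0,0,-1],[0.02,1,0,0,0,0,-1]]]'
python3 -m pendant '[[[0.02,1,0,0,0,0,-1],[0.02,1,0,0,0,0,1],[0.02,1,0,0,0,0,1],[0.02,1,0,0,0,0,1],[0.02,1,0,0,0,0,1],[0.02,1,0,0,0,0,1],[0,1,0,0,0,0,1],[0,1,0,0,0,0,1]]]'
python3 -m pendant '[[[0,1,0,0,0,0,1],[0,1,0,0,0,0,1],[0,0,0,0,0,0,1],[0,0,0,0,0,0,1],[0,0,0,0,0,0,1],[0,0,0,0,0,0,1],[0,0,0,0,0,0,1],[0,0,0,0,0,0,1]]]'
```

```text
time_s: 25.45
tcp_pos: [0.5936, -0.1509, 0.1763]
eef_rot: [-180.0, -0.0, 8.6]
contact_force: [-0.2, 1.1, 0.6]
gripper_width: 0.0006
gripper_force: 0.0
time_s: 26.25
tcp_pos: [0.62, -0.3091, 0.1761]
eef_rot: [-180.0, 0.0, 8.6]
contact_force: [0.2, 0.1, 0.6]
gripper_width: 0.0512
gripper_force: 0.0
time_s: 27.05
tcp_pos: [0.626, -0.3472, 0.1764]
eef_rot: [180.0, -0.0, 8.6]
contact_force: [0.5, 0.5, 1.0]
gripper_width: 0.0876
gripper_force: 0.0
```

```bash
python3 -m pendant '[[[0,0.02,1,0,0,0,1],[0,0,1,0,0,0,1],[0,0,1,0,0,0,1],[0,0,1,0,0,0,1],[0,0,0.62,0,0,0,1],[0,0,0,0,0,0,1],[0,0,0,0,0,0,-1],[0,0,0,0,0,0,-1]]]' 15
python3 -m pendant '[[[0,0,0,0,0,0,-1],[0,0,0,0,0,0,-1],[0,0,0,0,0,0,-1],[0,0,0,0,0,0,-1],[0,0,0,0,0,0,-1],[0,0,0,0,0,0,-1],[0,0,0,0,0,0,-1],[0,0,0,0,0,0,-1]]]'
python3 -m pendant '[[[0,0,-1,0,0,0,-1],[0,0,-1,0,0,0,-1],[0,0,-1,0,0,0,-1],[0,-1,-1,0,0,0,-1],[0,-1,-0.6,0,0,0,-1],[0,-1,0,0,0,0,-1],[0,-1,0,0,0,0,-1],[0,-1,0,0,0,0,-1]]]'
```

```text
time_s: 27.85
tcp_pos: [0.6267, -0.3482, 0.0851]
eef_rot: [179.9, -0.1, 8.6]
contact_force: [-1.6, -0.3, 0.2]
gripper_width: 0.0768
gripper_force: 0.0
time_s: 28.65
tcp_pos: [0.6259, -0.348, 0.0837]
eef_rot: [-180.0, 0.0, 8.6]
contact_force: [-0.2, 0.2, -0.1]
gripper_width: 0.0132
gripper_force: 0.0
time_s: 29.45
tcp_pos: [0.61, -0.247, 0.1745]
eef_rot: [-180.0, 0.1, 8.6]
contact_force: [0.6, -0.3, 0.1]
gripper_width: 0.0116
gripper_force: 15.0
```

```bash
python3 -m pendant '[[[-0.03,-1,0,0,0,0,-1],[-0.03,-1,0,0,0,0,-1],[-0.03,-1,0,0,0,0,-1],[-0.03,-1,0,0,0,0,-1],[-0.03,-1,0,0,0,0,-1],[-0.03,-1,0,0,0,0,-1],[0,0,0,0,0,0,-1],[0,0,0,0,0,0,-1]]]'
python3 - <<'E'
from h import *
print(tool()[:3,3]);f,d,K,M=cap("side"); 
c=proj([.588,-.1287,.1],K,M).astype(int); print(c); cv2.imwrite("pics/s8c.png",cv2.resize(f[c[1]-60:c[1]+60,c[0]-80:c[0]+80],None,fx=4,fy=4))
E
```

```text
time_s: 30.25
tcp_pos: [0.5888, -0.1299, 0.175]
eef_rot: [-180.0, 0.1, 8.7]
contact_force: [0.4, -0.2, -0.7]
gripper_width: 0.0116
gripper_force: 15.0
[ 0.58884225 -0.12990875  0.17498573]
[378 238]
```

View pics/s8c.png

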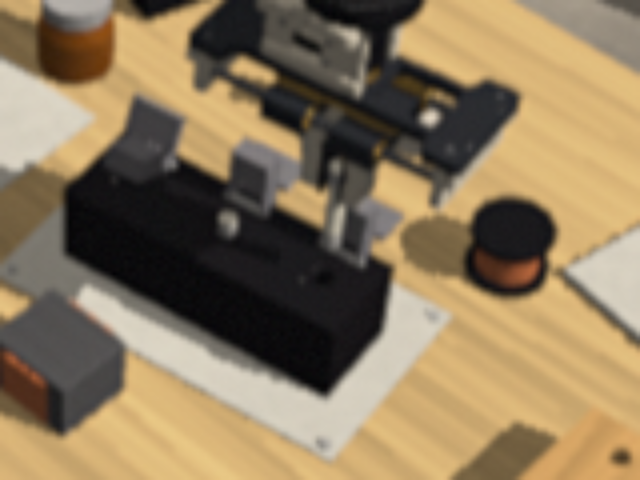

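```bash
python3 -m pendant '[[[0,-0.06,0.5,0,0,0,-1],[0,0,0.5,0,0,0,-1],[0,0,0.5,0,0,0,-1],[0,0,0.3,0,0,0,-1],[0,0,0.2,0,0,0,-1],[0,0,0,0,0,0,-1],[0,0,0,0,0,0,-1],[0,0,0,0,0,0,-1]]]'
```

```text
time_s: 31.1
tcp_pos: [0.5915, -0.1302, 0.1378]
eef_rot: [179.9, -0.3, 8.6]
contact_force: [-0.9, 0.8, 13.8]
gripper_width: 0.0114
gripper_force: 15.0
```

```bash
python3 -m pendant '[[[0,0,-1,0,0,0,-1],[0,0,-0.85,0,0,0,-1],[-0.7,0,0,0,0,0,-1],[-0.7,0,0,0,0,0,-1],[-0.7,0,0,0,0,0,-1],[0,0,0,0,0,0,-1],[0,0,0,0,0,0,-1],[0,0,0,0,0,0,-1]]]'
python3 - <<'E'
from h import *
T=tool();print(T[:3,3]);f,d,K,M=cap("wrist"); np.savez("w9.npz",f=f,d=d,K=K,M=M); P=cloud(d,K,M); z=P[...,2]; v,u=np.mgrid[:480,:640]
c=proj([.588,-.1287,.07],K,M); print(c); a,b=c.astype(int)
m=(abs(u-a)<25)&(abs(v-b)<25)&(z<.062); print("depth hole",m.sum(),u[m].min(),u[m].max(),v[m].min(),v[m].max())
e=cv2.convertScaleAbs(f,alpha=2.5); A=cv2.resize(e[b-40:b+40,a-40:a+40],None,fx=5,fy=5,interpolation=cv2.INTER_CUBIC)
fs,ds,Ks,Ms=cap("side"); c=proj(T[:3,3]-[0,0,.04],Ks,Ms).astype(int); B=cv2.resize(fs[c[1]-40:c[1]+40,c[0]-40:c[0]+40],None,fx=5,fy=5,interpolation=cv2.INTER_CUBIC)
cv2.imwrite("pics/w9.png",np.hstack([A,B])); print(a-40,b-40,c-40)
E
```

```text
time_s: 31.9
tcp_pos: [0.5479, -0.1361, 0.1726]
eef_rot: [180.0, -0.0, 8.6]
contact_force: [0.5, 0.1, 0.5]
gripper_width: 0.0116
gripper_force: 15.0
[ 0.54791822 -0.13614128  0.17261529]
[315.18439079 178.75453382]
depth hole 403 298 324 168 196
275 138 [331 199]
```

View pics/w9.png

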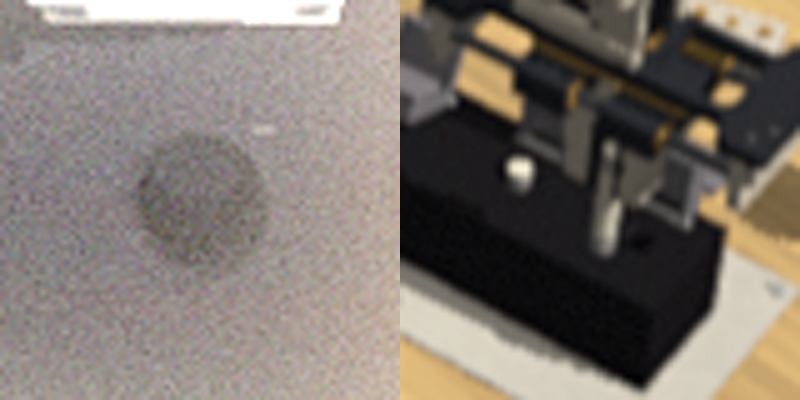

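```bash
python3 - <<'E'
from h import *
w=np.load("w9.npz"); print("well0 ray",ray(315.6,178,.07,w["K"],w["M"]))
w6=np.load("w6.npz"); print("well1 ray",ray(317.3,176.5,.07,w6["K"],w6["M"]))
f,d,K,M=cap("side"); T=tool()[:3,3]
a=cv2.resize(cv2.imread("pics/s7c.png"),None,fx=.25,fy=.25,interpolation=cv2.INTER_AREA)
g=np.zeros_like(f); g[170:300,280:420]=a
for img,t in((g,np.array([.5769,-.0536,.1383])),(f,T)):
    print(t)
    for h in (-.03,-.04,-.05,-.06,-.065,-.07,-.075):
        c=proj(t+[0,0,h],K,M); row=img[int(round(c[1]))].astype(int).sum(1)[int(c[0])-12:int(c[0])+13]
        print(h,c.round(1),row.tolist())
E
```

```text
well0 ray [ 0.58848568 -0.12888031  0.07      ]
well1 ray [ 0.57701475 -0.05321727  0.07      ]
[ 0.5769 -0.0536  0.1383]
-0.03 [354.6 224.1] [51, 46, 49, 51, 52, 50, 48, 51, 49, 46, 76, 161, 234, 221, 171, 205, 226, 228, 228, 251, 299, 301, 287, 312, 317]
-0.04 [354.4 226.7] [53, 62, 75, 82, 84, 83, 81, 76, 67, 67, 112, 195, 267, 341, 416, 430, 306, 218, 186, 142, 116, 168, 266, 316, 347]
-0.05 [354.2 229.3] [51, 55, 63, 71, 72, 77, 82, 81, 79, 80, 127, 217, 304, 422, 493, 418, 254, 191, 213, 216, 197, 203, 263, 248, 220]
-0.06 [354.  231.9] [71, 68, 69, 68, 64, 59, 54, 54, 53, 52, 69, 145, 248, 339, 456, 493, 335, 146, 72, 73, 80, 97, 117, 116, 81]
-0.065 [353.9 233.2] [83, 81, 80, 79, 77, 69, 64, 66, 56, 46, 57, 138, 248, 338, 442, 465, 296, 119, 74, 74, 72, 76, 79, 71, 56]
-0.07 [353.8 234.5] [85, 81, 82, 83, 80, 79, 77, 78, 68, 61, 61, 130, 231, 312, 400, 410, 245, 98, 73, 75, 81, 80, 72, 66, 63]
-0.075 [353.7 235.7] [84, 83, 86, 82, 82, 82, 83, 83, 81, 79, 85, 112, 164, 228, 276, 246, 141, 78, 76, 78, 81, 78, 81, 81, 80]
[ 0.5480497  -0.13601759  0.17256819]
-0.03 [371.9 236.9]
[... 193 characters left out ...]
18, 439, 479, 262, 124, 161, 165, 188, 192, 215, 223, 213]
-0.05 [371.2 242.3] [82, 91, 86, 86, 83, 80, 80, 84, 78, 83, 150, 246, 324, 446, 526, 423, 197, 64, 72, 74, 73, 72, 77, 112, 156]
-0.06 [370.9 244.9] [85, 83, 90, 86, 82, 84, 88, 78, 84, 81, 104, 198, 288, 379, 494, 515, 297, 97, 97, 93, 76, 61, 55, 72, 86]
-0.065 [370.8 246.3] [81, 92, 84, 84, 83, 83, 83, 82, 82, 82, 106, 186, 266, 353, 453, 462, 254, 82, 79, 61, 42, 41, 44, 59, 70]
-0.07 [370.6 247.6] [69, 72, 81, 86, 84, 82, 85, 86, 86, 80, 97, 156, 224, 312, 378, 325, 162, 70, 61, 46, 32, 42, 53, 70, 82]
-0.075 [370.5 248.9] [44, 62, 72, 83, 77, 89, 82, 84, 88, 83, 83, 129, 184, 259, 301, 231, 117, 77, 75, 68, 63, 64, 68, 78, 82]
```

```bash
python3 -m pendant '[[[0.68,-0.05,0,0,0,0,-1],[0.68,0,0,0,0,0,-1],[0.69,0,0,0,0,0,-1],[0,0,0.6,0,0,0,-1],[0,0,0.6,0,0,0,-1],[0,0,0,0,0,0,-1],[0,0,0,0,0,0,-1],[0,0,0,0,0,0,-1]]]'
python3 -m pendant '[[[0,0,0.1,0,0,0,-1],[0,0,0.1,0,0,0,-1],[0,0,0.1,0,0,0,-1],[0,0,0.1,0,0,0,-1],[0,0,0,0,0,0,-1],[0,0,0,0,0,0,-1],[0,0,0,0,0,0,-1],[0,0,0,0,0,0,-1]]]'
```

```text
time_s: 32.85
tcp_pos: [0.5881, -0.1291, 0.149]
eef_rot: [180.0, -0.0, 8.6]
contact_force: [-0.1, -0.4, -0.5]
gripper_width: 0.0111
gripper_force: 15.0
time_s: 33.65
tcp_pos: [0.5882, -0.129, 0.1408]
eef_rot: [180.0, -0.0, 8.6]
contact_force: [-0.7, -0.5, -0.4]
gripper_width: 0.0116
gripper_force: 15.0
```

```bash
python3 -m pendant '[[[0,0,0.1,0,0,0,-1],[0,0,0.1,0,0,0,-1],[0,0,0.1,0,0,0,-1],[0,0,0.1,0,0,0,-1],[0,0,0.1,0,0,0,-1],[0,0,0,0,0,0,-1],[0,0,0,0,0,0,-1],[0,0,0,0,0,0,-1]]]'
```

```text
time_s: 34.45
tcp_pos: [0.5882, -0.1288, 0.1305]
eef_rot: [-180.0, 0.0, 8.6]
contact_force: [2.1, 0.8, -2.3]
gripper_width: 0.0115
gripper_force: 15.0
```

```bash
python3 -m pendant '[[[0,0,0.25,0,0,0,-1],[0,0,0.25,0,0,0,-1],[0,0,0.25,0,0,0,-1],[0,0,0.25,0,0,0,-1],[0,0,0.25,0,0,0,-1],[0,0,0.25,0,0,0,-1],[0,0,0.25,0,0,0,-1],[0,0,0,0,0,0,-1]]]'
python3 -m pendant '[[[0,0,0,0,0,0,-0.3],[0,0,0,0,0,0,-0.3],[0,0,0,0,0,0,-0.3],[0,0,-0.5,0,0,0,-0.3],[0,0,-0.5,0,0,0,-0.3],[0,0,-0.5,0,0,0,-0.3],[0,0,0,0,0,0,-1],[0,0,0,0,0,0,-1]]]'
python3 -m pendant '[[[0,0,0,0,0,0,-1],[0,0,0,0,0,0,-1],[0,0,0.4,0,0,0,-1],[0,0,0.4,0,0,0,-1],[0,0,0.3,0,0,0,-1],[0,0,0.15,0,0,0,-1],[0,0,0,0,0,0,-1],[0,0,0,0,0,0,-1]]]'
```

```text
time_s: 35.25
tcp_pos: [0.5876, -0.129, 0.0947]
eef_rot: [-180.0, 0.1, 8.6]
contact_force: [2.2, 1.6, -1.9]
gripper_width: 0.0116
gripper_force: 15.0
time_s: 36.05
tcp_pos: [0.5883, -0.1289, 0.1264]
eef_rot: [-180.0, -0.1, 8.6]
contact_force: [0.9, 0.4, 0.2]
gripper_width: 0.02
gripper_force: 0.0
time_s: 36.85
tcp_pos: [0.588, -0.129, 0.1005]
eef_rot: [-180.0, 0.0, 8.6]
contact_force: [-0.7, -0.0, 0.1]
gripper_width: 0.0003
gripper_force: 0.0
```

```bash
python3 -m pendant '[[[0,0,-1,0,0,0,-1],[0,0,-1,0,0,0,-1],[0,0,-0.6,0,0,0,-1],[1,0,0,0,0,0,-1],[1,0,0,0,0,0,-1],[0.75,0,0,0,0,0,-1],[0,0,1,0,0,0,-1],[0,0,0.8,0,0,0,-1]]]'
python3 -m pendant '[[[-0.45,0,-0.3,0,0,0,-1],[-0.6,0,-0.2,0,0,0,-1],[-0.55,0,-0.15,0,0,0,-1],[-0.55,0,0.1,0,0,0,-1],[-0.5,0,0.25,0,0,0,-1],[-0.5,0,0.3,0,0,0,-1],[-0.2,0,0.35,0,0,0,-1],[0,0,0.15,0,0,0,-1]]]'
python3 -m pendant '[[[0,0,0.1,0,0,0,-1],[0,0,0,0,0,0,-1],[0,0,0,0,0,0,-1],[0,0,-1,0,0,0,-1],[0,0,-1,0,0,0,-1],[0,0,-1,0,0,0,-1],[0,0,0,0,0,0,-1],[0,0,0,0,0,0,-1]]]'
```

```text
time_s: 37.65
tcp_pos: [0.6427, -0.1205, 0.1158]
eef_rot: [-180.0, 0.0, 8.6]
contact_force: [-0.6, 0.2, -0.2]
gripper_width: 0.0003
gripper_force: 0.0
time_s: 38.45
tcp_pos: [0.5753, -0.1313, 0.1094]
eef_rot: [179.9, 0.1, 8.7]
contact_force: [-19.8, 7.1, 49.7]
gripper_width: 0.0003
gripper_force: 24.4
time_s: 39.25
tcp_pos: [0.576, -0.1307, 0.1643]
eef_rot: [-180.0, 0.0, 8.6]
contact_force: [0.9, -0.5, -1.3]
gripper_width: 0.0006
gripper_force: 0.0
```

```bash
python3 -m pendant '[[[0.84,-0.96,0,0,0,0,-1],[0.84,-0.96,0,0,0,0,-1],[0.85,-0.96,0,0,0,0,-1],[0.85,-0.96,0,0,0,0,-1],[0,0,0.8,0,0,0,-1],[0,0,0.8,0,0,0,-1],[0,0,0.8,0,0,0,-1],[0,0,0,0,0,0,-1]]]'
```

```text
time_s: 40.05
tcp_pos: [0.6292, -0.0449, 0.1127]
eef_rot: [-180.0, 0.4, 8.6]
contact_force: [-1.2, -0.2, -0.8]
gripper_width: 0.0006
gripper_force: 0.0
```

```bash
python3 -m pendant '[[[-0.45,0,-0.45,0,0,0,-1],[-0.6,0,-0.2,0,0,0,-1],[-0.55,0,-0.15,0,0,0,-1],[-0.55,0,0.1,0,0,0,-1],[-0.5,0,0.25,0,0,0,-1],[-0.5,0,0.3,0,0,0,-1],[-0.1,0,0.35,0,0,0,-1],[0,0,0.05,0,0,0,-1]]]'
python3 -m pendant '[[[0,0,0.05,0,0,0,-1],[0,0,0,0,0,0,-1],[0,0,0,0,0,0,-1],[0,0,0,0,0,0,-1],[0,0,0,0,0,0,-1],[0,0,0,0,0,0,-1],[0,0,0,0,0,0,-1],[0,0,0,0,0,0,-1]]]'
python3 -m pendant '[[[0,0,-1,0,0,0,-1],[0,0,-1,0,0,0,-1],[0,-0.95,-0.5,0,0,0,-1],[0,-0.95,0,0,0,0,-1],[0,-0.95,0,0,0,0,-1],[0,-0.95,0,0,0,0,-1],[0,0,0,0,0,0,-1],[0,0,0,0,0,0,-1]]]'
```

```text
time_s: 40.85
tcp_pos: [0.5655, -0.0548, 0.1107]
eef_rot: [180.0, 0.2, 8.6]
contact_force: [-5.5, 0.4, 7.4]
gripper_width: 0.0005
gripper_force: 3.6
time_s: 41.65
tcp_pos: [0.5659, -0.0548, 0.1106]
eef_rot: [180.0, 0.2, 8.6]
contact_force: [-8.0, 0.2, 11.1]
gripper_width: 0.0002
gripper_force: 5.1
time_s: 42.45
tcp_pos: [0.5562, 0.021, 0.1604]
eef_rot: [180.0, 0.0, 8.7]
contact_force: [0.1, -0.1, 0.4]
gripper_width: 0.0006
gripper_force: 0.0
```

```bash
python3 -m pendant '[[[-0.1,0,1,0,0,0,-1],[0,0,0.5,0,0,0,-1],[0,0,0.4,0,0,0,-1],[0,0,0.4,0,0,0,-1],[0,0,0.25,0,0,0,-1],[0,0,0.1,0,0,0,-1],[0,0,0,0,0,0,-1],[0,0,0,0,0,0,-1]]]'
python3 -m pendant '[[[0,0,-1,0,0,0,-1],[0,0,-1,0,0,0,-1],[-1,0,-1,0,0,0,-1],[-1,0,-1,0,0,0,-1],[-1,0,-1,0,0,0,-1],[-0.5,1,-1,0,0,0,-1],[0,1,-0.5,0,0,0,-1],[0,1,0,0,0,0,-1]]]'
python3 -m pendant '[[[0,0.5,0,0,0,0,-1],[0,0,0,0,0,0,-1],[0,0,0,0,0,0,-1],[0,0,0,0,0,0,-1],[0,0,0,0,0,0,-1],[0,0,0,0,0,0,-1],[0,0,0,0,0,0,-1],[0,0,0,0,0,0,-1]]]'
python3 - <<'E'
from h import *
T=tool(); print(T[:3,3]); f,d,K,M=cap("wrist"); P=cloud(d,K,M); z=P[...,2]; np.savez("wA.npz",f=f,d=d,K=K,M=M)
cc=np.array([.577,-.053]); yaw=np.radians(8.6); Rz=np.array([[np.cos(yaw),np.sin(yaw)],[-np.sin(yaw),np.cos(yaw)]])
B=(P[...,:2]-cc)@Rz.T*1000
for y0 in(-76,0,76):
    m=(abs(B[...,1]-y0)<13)&(B[...,0]>-18)&(B[...,0]<3)&(z>.08); 
    if m.sum()>20: p=np.polyfit(B[m][:,0],z[m]*1000-70,1); print(y0,m.sum(),"angle",-np.arctan(p[0]).round(3),"h0",p[1].round(1))
f,d,K,M=cap("side"); A=cv2.resize(f[190:290,280:420],None,fx=4,fy=4); cv2.imwrite("pics/sA.png",A)
E
```

```text
time_s: 43.25
tcp_pos: [0.5539, 0.02, 0.1102]
eef_rot: [180.0, -0.0, 8.6]
contact_force: [-10.6, -0.1, 24.1]
gripper_width: 0.0005
gripper_force: 11.9
time_s: 44.05
tcp_pos: [0.4948, -0.0498, 0.2402]
eef_rot: [-180.0, -0.3, 8.7]
contact_force: [0.9, 0.1, 0.8]
gripper_width: 0.0003
gripper_force: 0.0
time_s: 44.85
tcp_pos: [0.4953, -0.0591, 0.2378]
eef_rot: [180.0, -0.0, 8.6]
contact_force: [-0.3, 0.3, -0.5]
gripper_width: 0.0002
gripper_force: 0.0
[ 0.49529285 -0.05908536  0.23775175]
-76 1197 angle -0.003 h0 18.1
0 1200 angle 0.002 h0 18.2
76 1194 angle 0.003 h0 18.2
```

View pics/sA.png

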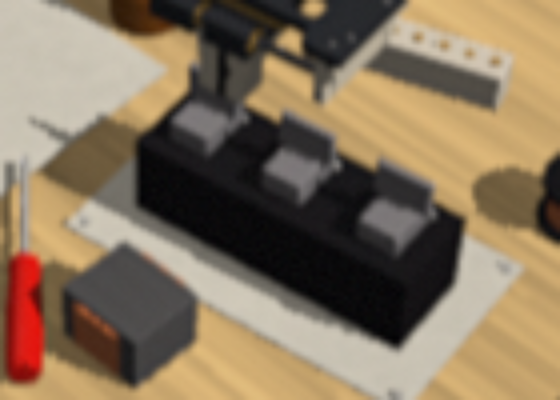

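```bash
python3 -m pendant '[[[-0.1,-1,0,0,0,1,-1],[-0.1,-1,0,0,0,1,-1],[-0.2,-1,0,0,0,0.15,-1],[-0.2,-1,0,0,0,0,1],[-0.2,-1,0,0,0,0,1],[-0.2,-1,0,0,0,0,1],[-0.2,-1,0,0,0,0,1],[-0.2,-1,0,0,0,0,1]]]'
python3 -m pendant '[[[-0.2,-1,0,0,0,0,1],[-0.2,-1,0,0,0,0,1],[-0.2,-1,0,0,0,0,1],[-0.2,-1,0,0,0,0,1],[-0.2,-1,0,0,0,0,1],[-0.2,-1,0,0,0,0,1],[-0.2,-1,0,0,0,0,1],[-0.2,-1,0,0,0,0,1]]]'
python3 -m pendant '[[[0,-1,0,0,0,0,1],[0,-0.9,0,0,0,0,1],[0,0,0,0,0,0,1],[0,0,0,0,0,0,1],[0,0,0,0,0,0,1],[0,0,0,0,0,0,1],[0,0,0,0,0,0,1],[0,0,0,0,0,0,1]]]'
python3 - <<'E'
from h import *
T=tool(); print(T[:3,3]); f,d,K,M=cap("wrist"); P=cloud(d,K,M); z=P[...,2]
m=(z>.078)&(z<.092)&(P[...,1]>.2)&(P[...,1]<.36)&(P[...,0]<.5)&(P[...,0]>T[0,3]); q=P[m]; print(len(q),rect(q),q.mean(0))
m=(z>.052)&(z<.06)&(P[...,1]>.25)&(P[...,0]>.5); 
if m.sum(): print("post",rect(P[m]),P[m].mean(0))
f,d,K,M=cap("top"); P=cloud(d,K,M)
m=(P[...,2]>.055)&(abs(P[...,0]-.385)<.08)&(abs(P[...,1]+.29)<.08); print("relay",m.sum(),rect(P[m]),np.median(P[m][:,2]))
E
```

```text
time_s: 45.75
tcp_pos: [0.4623, 0.1007, 0.2379]
eef_rot: [-180.0, -0.0, -0.0]
contact_force: [0.6, 0.9, -0.1]
gripper_width: 0.0348
gripper_force: 0.0
time_s: 46.55
tcp_pos: [0.4303, 0.2608, 0.2378]
eef_rot: [-180.0, -0.0, 0.0]
contact_force: [0.9, 0.2, 0.2]
gripper_width: 0.0873
gripper_force: 0.0
time_s: 47.35
tcp_pos: [0.4306, 0.2976, 0.2379]
eef_rot: [-180.0, -0.0, -0.0]
contact_force: [0.3, 0.8, 0.3]
gripper_width: 0.0876
gripper_force: 0.0
[0.43059186 0.29760425 0.2379159 ]
369 (array([457.3, 298.5]), array([14.7, 15. ]), 89.6) [0.45779668 0.29846002 0.08619478]
post (array([529.6, 323.5]), array([59.5, 31.7]), 5.5) [0.54273894 0.32457384 0.05462868]
relay 288 (array([ 418.8, -281.3]), array([46.1, 51.4]), 86.0) 0.061013545320956375
```

```bash
python3 - <<'E'
from h import *
f,d,K,M=cap("top"); P=cloud(d,K,M); z=P[...,2]
A=cv2.resize(f[235:315,385:475],None,fx=5,fy=5,interpolation=cv2.INTER_CUBIC)
g,e,K2,M2=cap("side"); c=proj([.385,-.29,.03],K2,M2).astype(int); B=cv2.resize(g[c[1]-40:c[1]+40,c[0]-45:c[0]+45],None,fx=5,fy=5,interpolation=cv2.INTER_CUBIC)
cv2.imwrite("pics/relay.png",np.vstack([A,B])[:, :]); 
m=(z>.03)&(abs(P[...,0]-.385)<.055)&(abs(P[...,1]+.29)<.048); print(rect(P[m]),np.percentile(z[m],[5,25,50,75,95]).round(3))
E
```

```text
(array([ 410.6, -274.3]), array([58.1, 63.5]), 0.8) [0.041 0.049 0.059 0.062 0.065]
```

View pics/relay.png

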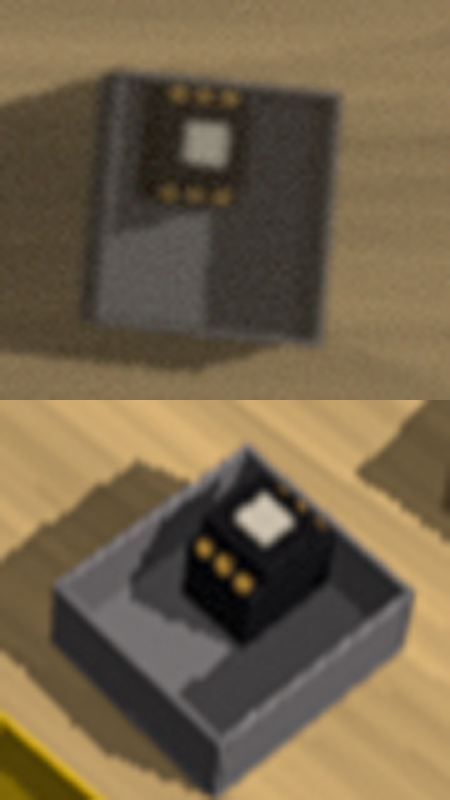

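```bash
python3 -m pendant '[[[0.68,-0.04,0.4,0,0,0,1],[0.68,0,0.6,0,0,0,1],[0,0,1,0,0,0,1],[0,0,1,0,0,0,1],[0,0,1,0,0,0,1],[0,0,1,0,0,0,1],[0,0,1,0,0,0,1],[0,0,1,0,0,0,1]]]' 40
python3 -m pendant '[[[0,0,0.9,0,0,0,1],[0,0,0,0,0,0,-1],[0,0,0,0,0,0,-1],[0,0,0,0,0,0,-1],[0,0,0,0,0,0,-1],[0,0,0,0,0,0,-1],[0,0,0,0,0,0,-1],[0,0,0,0,0,0,-1]]]' 40
python3 -m pendant '[[[0,0,0,0,0,0,-1],[0,0,0,0,0,0,-1],[0,0,0,0,0,0,-1],[0,0,0,0,0,0,-1],[0,0,0,0,0,0,-1],[0,0,0,0,0,0,-1],[0,0,0,0,0,0,-1],[0,0,0,0,0,0,-1]]]' 40
```

```text
time_s: 48.35
tcp_pos: [0.4583, 0.2982, 0.0956]
eef_rot: [179.9, 0.0, -0.0]
contact_force: [-0.4, -1.1, -0.1]
gripper_width: 0.0875
gripper_force: 0.0
time_s: 49.15
tcp_pos: [0.4578, 0.2989, 0.0801]
eef_rot: [-180.0, -0.0, 0.0]
contact_force: [-0.4, -0.2, -0.5]
gripper_width: 0.037
gripper_force: 0.0
time_s: 49.95
tcp_pos: [0.4577, 0.2987, 0.0798]
eef_rot: [180.0, 0.0, 0.0]
contact_force: [0.1, -0.2, 0.5]
gripper_width: 0.0151
gripper_force: 40.0
```

Gripped the lever; swing along the arc and hold at the stop.

```bash
python3 -m pendant '[[[0.245,0.62,0,0,0,0,-1],[0.33,0.58,0,0,0,0,-1],[0.41,0.525,0,0,0,0,-1],[0.49,0.455,0,0,0,0,-1],[0.545,0.38,0,0,0,0,-1],[0.6,0.295,0,0,0,0,-1],[0.635,0.205,0,0,0,0,-1],[0.66,0.11,0,0,0,0,-1]]]'
python3 -m pendant '[[[0,0,0,0,0,0,-1],[0,0,0,0,0,0,-1],[0,0,0,0,0,0,-1],[0,0,0,0,0,0,-1],[0,0,0,0,0,0,-1],[0,0,0,0,0,0,-1],[0,0,0,0,0,0,-1],[0,0,0,0,0,0,-1]]]'
python3 - <<'E'
from h import *
T=tool()[:3,3]; g=T[:2]-[.544,.3245]; print(np.hypot(*g),np.degrees(np.arctan2(g[1],g[0]))%360, "rad",(np.arctan2(g[1],g[0])%(2*np.pi))-np.radians(197))
f,d,K,M=cap("wrist","wL.png")
E
```

```text
time_s: 50.75
tcp_pos: [0.5355, 0.2359, 0.0801]
eef_rot: [-179.9, 0.1, 0.0]
contact_force: [-9.9, 6.0, 7.6]
gripper_width: 0.0148
gripper_force: 40.0
time_s: 51.55
tcp_pos: [0.5356, 0.236, 0.0801]
eef_rot: [-179.9, 0.0, 0.0]
contact_force: [-4.8, 3.5, 5.7]
gripper_width: 0.015
gripper_force: 40.0
0.0888596027653582 264.5562105231779 rad 1.179078303799895
```

View pics/wL.png

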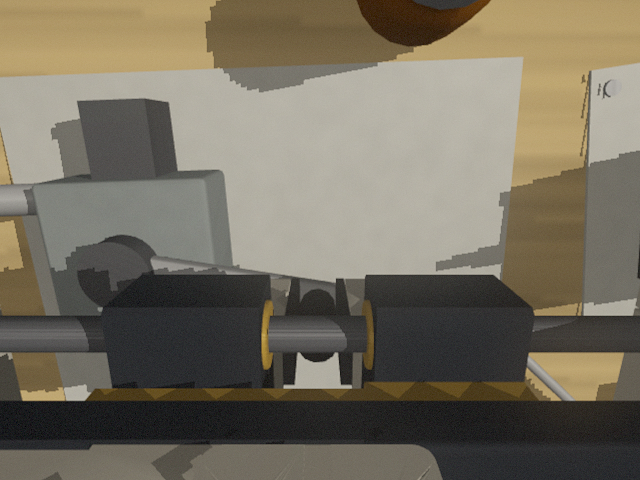

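```bash
python3 -m pendant '[[[0.2,0,0,0,0,0,-1],[0,0,0,0,0,0,-1],[0,0,0,0,0,0,-1],[0,0,0,0,0,0,-1],[0,0,0,0,0,0,-1],[0,0,0,0,0,0,-1],[0,0,0,0,0,0,-1],[0,0,0,0,0,0,-1]]]'
```

```text
time_s: 52.4
tcp_pos: [0.5392, 0.2356, 0.0801]
eef_rot: [-180.0, 0.1, 0.0]
contact_force: [-6.0, 2.9, 6.8]
gripper_width: 0.0151
gripper_force: 40.0
```

```bash
python3 -m pendant '[[[0.2,0,0,0,0,0,-1],[0,0,0,0,0,0,-1],[0,0,0,0,0,0,-1],[0,0,0,0,0,0,-1],[0,0,0,0,0,0,-1],[0,0,0,0,0,0,-1],[0,0,0,0,0,0,-1],[0,0,0,0,0,0,-1]]]'
python3 - <<'E'
from h import *
f,d,K,M=cap("wrist"); P=cloud(d,K,M); z=P[...,2]; v,u=np.mgrid[:480,:640]
m=(z>.046)&(z<.06)&(P[...,1]>.26)&(P[...,0]>.5)&(P[...,0]<.6); q=P[m]; print(len(q),q.mean(0),rect(q))
E
```

```text
time_s: 53.2
tcp_pos: [0.5429, 0.2352, 0.08]
eef_rot: [180.0, 0.1, 0.0]
contact_force: [-7.5, 1.8, 7.5]
gripper_width: 0.015
gripper_force: 40.0
2845 [0.54933049 0.32502436 0.05361192] (array([551.4, 312.2]), array([24.1, 61.4]), 17.0)
```

```bash
python3 - <<'E'
from h import *
f,d,K,M=cap("wrist"); P=cloud(d,K,M); z=P[...,2]
# far edge of the bar: first row (from top) with z>.045 for columns
pts=[]
for c in range(165,265,6):
    col=z[200:300,c]; i=np.where((col>.045)&(col<.056))[0]
    if len(i): p=ray(c,200+i[0],.051,K,M); pts.append(p[:2])
pts=np.array(pts); print((pts*1000).round(1).tolist()); vx,vy,_,_=cv2.fitLine(pts.astype(np.float32),cv2.DIST_HUBER,0,.01,.01).ravel(); a=np.degrees(np.arctan2(vy,vx)); print(a%180+180)
E
```

```text
[[552.7, 302.8], [552.7, 300.2], [552.2, 297.5], [552.2, 294.9], [551.7, 292.2], [551.7, 289.6], [551.7, 286.9], [551.2, 284.3], [550.8, 281.6], [550.8, 279.0], [550.8, 276.3]]
265.5939
```

```bash
python3 -m pendant '[[[0,0,0,0,0,0,1],[0,0,0,0,0,0,1],[0,0,0,0,0,0,1],[0,0,0,0,0,0,1],[0,0,0,0,0,0,1],[0,0,0,0,0,0,1],[0,0,0,0,0,0,1],[0,0,0,0,0,0,1]]]'
python3 -m pendant '[[[0,0,-1,0,0,0,1],[0,0,-1,0,0,0,1],[0,0,-1,0,0,0,1],[-1,0,-1,0,0,0,1],[-1,-0.5,-1,0,0,0,1],[-1,-0.5,-1,0,0,0,1],[-1,-1,0,0,0,0,1],[-1,-1,0,0,0,0,1]]]'
python3 - <<'E'
from h import *
T=tool(); print(T[:3,3]); f,d,K,M=cap("wrist"); P=cloud(d,K,M); z=P[...,2]
m=(z>.075)&(z<.092)&(P[...,1]>.2)&(P[...,1]<.36)&(P[...,0]<.56)&(P[...,0]>.44); q=P[m]; print(len(q), rect(q) if len(q) else "", q.mean(0))
f,d,K,M=cap("top"); P=cloud(d,K,M); z=P[...,2]
m=(z>.075)&(z<.095)&(abs(P[...,1]-.30)<.03)&(abs(P[...,0]-.457)<.03); print(m.sum(),P[m].mean(0))
E
```

```text
time_s: 54.1
tcp_pos: [0.544, 0.2353, 0.0797]
eef_rot: [180.0, -0.0, -0.0]
contact_force: [-0.3, -0.4, -0.2]
gripper_width: 0.073
gripper_force: 0.0
time_s: 54.9
tcp_pos: [0.4434, 0.296, 0.2008]
eef_rot: [-179.9, -0.1, -0.0]
contact_force: [-0.7, 0.1, -0.3]
gripper_width: 0.0878
gripper_force: 0.0
[0.44343807 0.29596597 0.20081274]
501 (array([457.4, 298.5]), array([15.3, 15. ]), 62.5) [0.45824429 0.29848681 0.08565071]
20 [0.45937767 0.30026071 0.08604946]
```

```bash
python3 -m pendant '[[[0.71,-0.12,0,0,0,0,1],[0,0,0.6,0,0,0,1],[0,0,1,0,0,0,1],[0,0,1,0,0,0,1],[0,0,1,0,0,0,1],[0,0,1,0,0,0,1],[0,0,1,0,0,0,1],[0,0,0.45,0,0,0,1]]]' 40
python3 -m pendant '[[[0,0,0,0,0,0,1],[0,0,0,0,0,0,-1],[0,0,0,0,0,0,-1],[0,0,0,0,0,0,-1],[0,0,0,0,0,0,-1],[0,0,0,0,0,0,-1],[0,0,0,0,0,0,-1],[0,0,0,0,0,0,-1]]]' 40
python3 -m pendant '[[[0,0,0,0,0,0,-1],[0,0,0,0,0,0,-1],[0,0,0,0,0,0,-1],[0,0,0,0,0,0,-1],[0,0,0,0,0,0,-1],[0,0,0,0,0,0,-1],[0,0,0,0,0,0,-1],[0,0,0,0,0,0,-1]]]' 40
```

```text
time_s: 55.8
tcp_pos: [0.4579, 0.296, 0.076]
eef_rot: [179.8, 0.1, -0.1]
contact_force: [0.7, -0.5, 0.2]
gripper_width: 0.0874
gripper_force: 0.0
time_s: 56.6
tcp_pos: [0.4582, 0.2978, 0.0789]
eef_rot: [-180.0, -0.0, 0.0]
contact_force: [-0.8, 0.1, -0.1]
gripper_width: 0.0367
gripper_force: 0.0
time_s: 57.4
tcp_pos: [0.4583, 0.2979, 0.0788]
eef_rot: [-180.0, -0.0, 0.0]
contact_force: [0.2, 1.7, -0.5]
gripper_width: 0.0154
gripper_force: 40.0
```

```bash
python3 -m pendant '[[[0.245,0.62,0,0,0,0,-1],[0.33,0.58,0,0,0,0,-1],[0.41,0.525,0,0,0,0,-1],[0.49,0.455,0,0,0,0,-1],[0.545,0.38,0,0,0,0,-1],[0.6,0.295,0,0,0,0,-1],[0.635,0.205,0,0,0,0,-1],[0.66,0.05,0,0,0,0,-1]]]'
python3 -m pendant '[[[0.2,0,0,0,0,0,-1],[0.15,0,0,0,0,0,-1],[0,0,0,0,0,0,-1],[0,0,0,0,0,0,-1],[0,0,0,0,0,0,-1],[0,0,0,0,0,0,-1],[0,0,0,0,0,0,-1],[0,0,0,0,0,0,-1]]]'
python3 - <<'E'
from h import *
f,d,K,M=cap("wrist"); P=cloud(d,K,M); z=P[...,2]; pts=[]
for c in range(165,265,6):
    col=z[200:300,c]; i=np.where((col>.045)&(col<.056))[0]
    if len(i): pts.append(ray(c,200+i[0],.051,K,M)[:2])
vx,vy,_,_=cv2.fitLine(np.array(pts,np.float32),cv2.DIST_HUBER,0,.01,.01).ravel(); print(np.degrees(np.arctan2(vy,vx))%180+180)
E
```

```text
time_s: 58.2
tcp_pos: [0.5357, 0.2357, 0.0792]
eef_rot: [-180.0, 0.1, 0.0]
contact_force: [-9.7, 3.9, 7.6]
gripper_width: 0.0151
gripper_force: 40.0
time_s: 59.0
tcp_pos: [0.5417, 0.2351, 0.0791]
eef_rot: [179.9, 0.2, 0.0]
contact_force: [-10.1, 3.6, 9.8]
gripper_width: 0.0151
gripper_force: 40.0
266.07748
```

At the stop again; release, retreat and verify everything.

```bash
python3 -m pendant '[[[0,0,0,0,0,0,1],[0,0,0,0,0,0,1],[0,0,0,0,0,0,1],[0,0,0,0,0,0,1],[0,0,0,0,0,0,1],[0,0,0,0,0,0,1],[0,0,0,0,0,0,1],[0,0,0,0,0,0,1]]]'
python3 -m pendant '[[[0,0,-1,0,0,0,1],[0,0,-1,0,0,0,1],[0,0,-1,0,0,0,1],[-1,0,-1,0,0,0,1],[-1,-0.5,-1,0,0,0,1],[-1,-0.5,-1,0,0,0,1],[-1,-1,-1,0,0,0,1],[-1,-1,0,0,0,0,1]]]'
python3 -m pendant '[[[0,0,0,0,0,0,1],[0,0,0,0,0,0,1],[0,0,0,0,0,0,1],[0,0,0,0,0,0,1],[0,0,0,0,0,0,1],[0,0,0,0,0,0,1],[0,0,0,0,0,0,1],[0,0,0,0,0,0,1]]]'
python3 - <<'E'
from h import *
f,d,K,M=cap("wrist"); P=cloud(d,K,M); z=P[...,2]
m=(z>.075)&(z<.092)&(P[...,1]>.2)&(P[...,1]<.36)&(P[...,0]<.56)&(P[...,0]>.44); print("grip",rect(P[m]))
f,d,K,M=cap("top"); P=cloud(d,K,M); z=P[...,2]
m=(z>.055)&(abs(P[...,0]-.385)<.08)&(abs(P[...,1]+.29)<.08); print("relay",rect(P[m]))
cc=np.array([.577,-.053]); yaw=np.radians(8.6); Rz=np.array([[np.cos(yaw),np.sin(yaw)],[-np.sin(yaw),np.cos(yaw)]]); B=(P[...,:2]-cc)@Rz.T*1000
for y0 in(-76,0,76):
    m=(abs(B[...,1]-y0)<12)&(B[...,0]>-18)&(B[...,0]<3)&(z>.08); p=np.polyfit(B[m][:,0],z[m]*1000-70,1); print(y0,"angle",-np.arctan(p[0]).round(3),"h0",p[1].round(1))
E
```

```text
time_s: 59.85
tcp_pos: [0.5435, 0.2355, 0.0787]
eef_rot: [180.0, 0.0, -0.0]
contact_force: [1.0, -0.0, 0.5]
gripper_width: 0.0734
gripper_force: 0.0
time_s: 60.65
tcp_pos: [0.4439, 0.2969, 0.222]
eef_rot: [-179.8, -0.2, -0.0]
contact_force: [0.2, 1.4, 0.0]
gripper_width: 0.0875
gripper_force: 0.0
time_s: 61.45
tcp_pos: [0.4436, 0.2954, 0.2187]
eef_rot: [180.0, 0.0, -0.0]
contact_force: [0.8, 0.2, -0.2]
gripper_width: 0.0878
gripper_force: 0.0
grip (array([457.6, 298.7]), array([14.8, 14.9]), 1.8)
relay (array([ 413.1, -281.5]), array([45.8, 39.9]), 84.9)
-76 angle -0.05 h0 17.8
0 angle -0.014 h0 17.3
76 angle 0.027 h0 17.1
```

```bash
python3 -c "
from plant import r
print(r.close_job())"
```

```text
the job is handed in; nothing more can be done
None
```

The job is handed in at about 61 s of robot time: the relay is in the grey bin, both fuse-links (only two were in the stock block) are down in wells 0 and 1, all three caps read shut, and the lever was swung to its stop and sprang home twice; the hand-in returned no verdict.

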